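Mix the tubes in the hand inverter

ROBOT

A 7-joint arm with a two-finger parallel gripper is mounted at the origin on a cart in front of the work surface, level with it; the furniture and walls round the work are solid. World frame = base frame: x ahead of the robot, y to its left, z up, the work surface at z = 0. Lengths are in m, angles in rad, forces in N, time in s.
With the tool pointing down it reaches from about 0.425 to 0.875 m from the base axis. Payload 4.7 kg.
Tool frame: the origin (TCP) lies midway between the tips of the shut fingers; the grasp point (between the pads) lies 19 mm behind it; z points along the fingers, y is the direction in which the jaws open and shut (so a half turn about z gives the same grasp; the last joint's range is limited). The gripper opens to 85 mm and grips with 20 to 120 N. Pads are 22 mm wide; open, the fingers measure 114 mm over their backs; the gripper's body (76 mm by 85 mm) begins 54 mm behind the grasp point. The pads swing forward as they close: fully open they stand 13 mm farther back than shut.
Start: joints at [-1.181, 0.321, -0.07, 1.45, 0.023, 1.371, -0.057], TCP at [0.239, 0.605, 0.231] pointing down, gripper open.
Joint ranges: [-2.86, 2.86], [-0.3, 2.09], [-1.38, 1.24], [0.06, 2.45], [-1.56, 4.7], [0.09, 2.05], [-2.69, 2.69]. Speed limits (rad/s): [2.57, 2.57, 3.14, 3.14, 3.14, 3.14, 3.14].

INTERFACE

Orientations are given as a rotation vector (axis times angle).
In Python, from workcell import ctrl gives the robot as it stands. The module is installed in compiled form; this text tells all that it offers.
- The arm moves only by the tool send_rows, never from a script. Its argument "steps" is a list of rows, each a list of 3 entries, a list of its own where there are three numbers: the shift along the tool's x, y, z in m, then the turn, a rotation vector about the tool's x, y, z in degrees, then the opening, from -1 (shut) to 1 (fully open), so that 0 is half open. In form: [[[dx, dy, dz], [wx, wy, wz], grip], ...]. A call has 1 to 20 rows; each row is the pose to reach, as a shift and turn from the pose commanded when the call began, along the tool's axes at that moment; what a row does not reach only later rows make up. A row lasts 1/8 s, in which the tool goes at most 62.5 mm and 10.7 degrees, less where a joint would pass 70% of its speed; a pose out of reach is approached as far as the arm can. A call with a gripper value outside its range is refused whole. The fingers move at their own pace and stop on an object; "newtons" is the grip in N (left out, the last holds). Time passes only in rows, so rows that repeat a pose let the fingers close. It gives the time, the measured TCP pose, the force and the opening at its end, in the units of the state.
- ctrl.sense(): the state, without advancing time (a new reading comes with each control period).
- ctrl.grab_frame(name): name is "scene" or "top"; returns the picture (420x560x3 uint8, blue, green, red); there is no depth.
- ctrl.calibration(name): a dict with "fx", "fy", "cx", "cy" (pixels), "k1" (the pictures are not rectified: a ray, as slopes to the right and down, at radius r is drawn at 1 + k1 r^2 times it, then the intrinsics apply), "camera_from_world" (4x4, takes a point from world to camera coordinates). Camera axes: x right, y down, z forward; pixel columns grow to the right and rows downward; lengths in m; the calibration is good to about 2 mm. A picture is of the moment at which its call begins. calibration takes no time and is no camera call.
- ctrl.sign_off(): hands the job in, once; it reports no verdict.
Trained networks look in the newest picture that a camera, given by its name, has taken for a name from the list of things; names that differ only in an ending like _2 or _b are one class to them, and where a whole thing is asked for, a point or a joint stands for the part that bears it (a point fixed in the world has none). Each returns a list of dicts, best first, with "score" (0 to 1); they miss things now and then, are a little off and sometimes report something else, mostly with a low value. They report only what shows in the picture. A call takes as long as a camera call.
- ctrl.recognise(target, camera): "location" ([x, y, z] in m, in the coordinates of the camera as it stood for that picture, good to about 4 mm: the middle of the surface that is visible of it).
- ctrl.mark_of(target, camera): "location" ([x, y, z] in m, in the coordinates of the camera as it stood for that picture, good to about 4 mm: a listed point, or the origin of a listed thing).
The state is a dict: "t": time; "joint_positions": joint angles; "joint_vel": joint speeds; "joint_torque": joint torques, N m; "tcp_pos": TCP position; "eef_rot": TCP orientation; "force": force on the tool from outside, world axes, zero at the start; "wrist_torque": the same for the moment, N m; "finger_gap": finger opening in m.
Only numpy, scipy, OpenCV 4.12 (cv2) and the standard library are available. Lean on these libraries where they do the work, as an engineer would, in place of code of your own. Each camera call takes 0.05 s, during which the arm holds its last target.

TASK

Take the small brown bottle out of the way of the inverter's sprung stand and set it upright on the lime-green tray. Then push the stand (orange foot) from the red stop over its balance point until it snaps down on the green stop, and after that turn the crank clockwise (seen from above) exactly three full turns, so that its black handle ends where it started, and let go. Leave the white vials standing where they are.

Things in the scene. Friction and masses are not known exactly. Their poses are not given: they have to be found in the camera images.
- inverter: Fixed tube inverter: grey base 130 x 210 x 14 mm, origin at the centre of its underside; its x points from its front (stand side) to its back, y to its left seen from the front, z up. Blue gear case 66 x 56 mm, 98 mm high, at x +10, y +72 mm. Right of it a paddle with four tubes, geared to the crank, turns about an axis along y 68 mm up (sweep radius 46 mm); blue end post at y -93, 95 mm high.
- stand (a joint): Sprung over-centre stand, a steel bar with an orange foot: 0 = on the red stop, leaning 65 degrees to the inverter's left (+y); 1.134 = upright, the balance point; 2.269 = on the green stop, leaning 65 degrees to the right (-y). The spring drives it from upright to either stop; pushing the foot level off a stop takes about 5 N, falling to nothing at upright.
- stand_pivot (a point): The stand's pivot, on the inverter at x -105, y 0, z 30 mm, along its x axis; the stand swings in the upright plane through this point across that axis. Behind it, at x -84 to -92 mm, is a grey bracket plate 86 mm wide and 44 mm high; stop pins (red y +36, green y -36 mm, 36 mm up) and pivot project from it to x -115 mm.
- stand_tip (a point): Centre of the stand's orange foot, a roller 16 mm in diameter and 30 mm long (lying along the inverter's x axis), 75 mm from the pivot; moves with the stand. At the red stop it is 68 mm left of the pivot and 62 mm above the bench; upright it is 105 mm above the bench.
- crank (a joint): Crank angle, grows clockwise seen from above, one turn = 6.283; starts anywhere between -1.2 and 1.2. At 0 the handle lies on the front side (-x of the inverter) of the axis. Turns easily (about 1 N at the handle), stays where it is left, no dial.
- crank_axis (a point): Point on the crank's vertical axis, on top of the gear case, 103 mm above the bench.
- crank_handle (a point): Centre of the crank's upright black handle, 18 mm in diameter and 36 mm tall (118 to 154 mm above the bench), which spins freely on its pin 35 mm from the axis; moves with the crank.
- brown_bottle: Loose brown bottle with black cap, 27 mm in diameter (cap 15 mm, from 50 mm up), 60 mm tall, 35 to 70 g; origin at the centre of its underside. At the start it stands where the stand would fall: level with the pivot's front part and 68 to 78 mm to its right.
- lime_tray: Fixed shallow lime-green lid used as a tray, 78 mm (x) x 112 mm (y), 19 mm high at the rim's tip, with a flat bearing surface 9 mm above the bench (a card lies on it); origin at the centre of its underside.
- counter: Tally counter, chrome, 62 x 72 x 25 mm, fixed to the bench, bystander; origin at its underside. It and the tray swap places between runs.
- vial_front: Loose small white vial with purple cap, 31 mm in diameter, 62 mm tall, bystander in front of the stand; origin at the centre of its underside.
- vial_right: Loose small white vial with blue cap, 31 mm in diameter, 60 mm tall, bystander to the right of the inverter; origin at the centre of its underside.
- vial_left: Fixed small white vial with purple cap, 31 mm in diameter, 66 mm tall, bystander to the left of the inverter; origin at the centre of its underside.
- tweezers: Steel tweezers, 129 mm long, 9 mm high, lying flat, fixed, bystander; origin at the middle of the underside.

How it is judged:
By the outcome, as a careful person would: the job done as asked, in the order asked, and still so for the second after the job is handed in, with the robot touching nothing.
It also fails if it takes over 72 s, if anything falls off the work surface, if the arm or the gripper's body presses on something with over 40 N, if the wrist force passes 120 N, or if a joint passes its speed limit or range.

## Working session

There is one attempt and no reset: what is moved stays moved. The work goes in short steps, Python scripts to look and compute and a tool call to move; the robot and the scene stay as the last step left them, time stands still between calls to the robot, and variables do not carry over. Pictures are saved under pics/ and viewed, and the job is handed in when it is done.

Besides the shell and the picture viewer there is one more tool, called after "Request:" in YAML: its name, and indented under it one key for each argument. send_rows: Moves the arm, as the interface text tells. Its arguments: {"type":"object","properties":{"steps":{"type":"array"},"newtons":{"type":"number"}},"required":["steps"]}

```bash
mkdir -p pics; cat > h.py <<'E'
import numpy as np, cv2
from workcell import ctrl
from scipy.spatial.transform import Rotation as R
def w(p,cam):
    T=np.array(ctrl.calibration(cam)["camera_from_world"]); return (np.linalg.inv(T)@np.r_[p,1])[:3]
def proj(P,cam):
    c=ctrl.calibration(cam);T=np.array(c["camera_from_world"]);q=(T@np.r_[P,1])[:3]
    s=q[:2]/q[2];s=s*(1+c["k1"]*(s@s));return np.array([c["fx"]*s[0]+c["cx"],c["fy"]*s[1]+c["cy"]])
def ray(px,cam,z):
    c=ctrl.calibration(cam);T=np.linalg.inv(np.array(c["camera_from_world"]))
    d=np.array([(px[0]-c["cx"])/c["fx"],(px[1]-c["cy"])/c["fy"]]);s=d.copy()
    for _ in range(20): s=d/(1+c["k1"]*(s@s))
    v=T[:3,:3]@np.r_[s,1];o=T[:3,3];return o+v*(z-o[2])/v[2]
def pic(cam,name):
    im=ctrl.grab_frame(cam);cv2.imwrite(f"pics/{name}.png",im);return im
def mk(t,cam,f="mark_of"):
    r=getattr(ctrl,f)(t,cam)
    return [(round(d["score"],2),np.round(w(d["location"],cam),4)) for d in r[:2]]
E
python3 - <<'E'
from h import *
for c in ("scene","top"):
    pic(c,c+"0")
    print(c,[ (t,mk(t,c)) for t in ["inverter","stand_pivot","stand_tip","crank_axis","crank_handle","brown_bottle","lime_tray","counter","vial_front","vial_right","vial_left","tweezers"]])
s=ctrl.sense();print(s)
E
```

```text
scene [('inverter', [(0.93, array([ 0.6238, -0.2026,  0.0032]))]), ('stand_pivot', [(0.61, array([ 0.5234, -0.1709,  0.0309]))]), ('stand_tip', [(0.84, array([ 0.55  , -0.1045,  0.0555]))]), ('crank_axis', [(0.63, array([ 0.6535, -0.1421,  0.1056])), (0.25, array([ 4.756e-01, -4.353e-01, -1.000e-04]))]), ('crank_handle', [(0.54, array([ 0.6336, -0.1129,  0.1371]))]), ('brown_bottle', [(0.88, array([ 0.4922, -0.2387, -0.0006])), (0.33, array([ 0.5626, -0.3218,  0.0019]))]), ('lime_tray', [(0.96, array([ 0.4774, -0.4354,  0.    ])), (0.4, array([ 0.6357, -0.1105,  0.1395]))]), ('counter', [(0.77, array([ 0.4525, -0.0548,  0.0005]))]), ('vial_front', [(0.84, array([ 0.458 , -0.1237,  0.0056]))]), ('vial_right', [(0.76, array([ 5.634e-01, -3.218e-01, -4.000e-04]))]), ('vial_left', [(0.75, array([ 0.6467, -0.0811, -0.0018]))]), ('tweezers', [(0.66, array([ 0.3656, -0.2586,  0.0025]))])]
top [('inverter', [(0.77, array([ 0.6225, -0.2091,  0.0015]))]), ('stand_pivot', [(0.6, array([ 0.5259, -0.1694,  0.0331]))]), ('stand_tip', [(0.86, array([ 0.5484, -0.1139,  0.0635]))]), ('crank_axis', [(
[... 521 characters left out ...]
,  0.0026]))])]
{'t': 1.3, 'joint_positions': array([-1.18093895,  0.320988  , -0.07009374,  1.45048705,  0.02260761,
        1.370808  , -0.05694238]), 'joint_vel': array([ 0.0008212 , -0.00066095,  0.00126362, -0.00132675,  0.00075378,
       -0.00057849,  0.00121698]), 'joint_torque': array([ 3.89130755e-04, -4.93411374e+01, -3.81197417e-01, -3.14568686e+01,
        1.32659019e-02,  1.73249475e-03, -3.45749157e-06]), 'tcp_pos': array([0.2385725 , 0.60465904, 0.23136279]), 'eef_rot': array([5.86802156e-01, 3.08623133e+00, 1.35001927e-04]), 'force': array([ 0.0505278 , -0.10457311, -0.01056012]), 'wrist_torque': array([0.02648805, 0.02053782, 0.0111498 ]), 'finger_gap': 0.08522543897063324}
```

View pics/scene0.png

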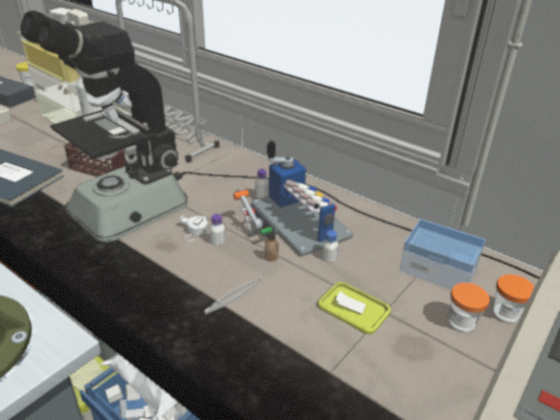

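View pics/top0.png

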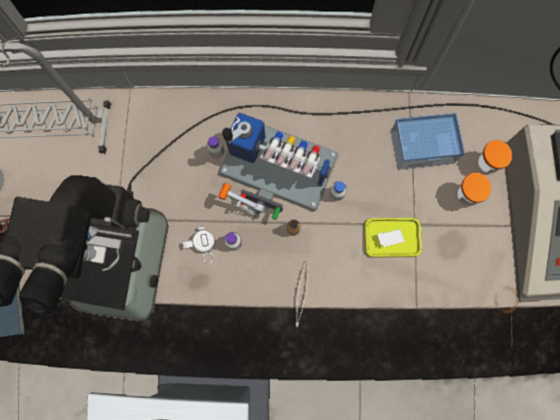

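```bash
python3 - <<'E'
from h import *
from scipy.optimize import least_squares
for P in [(0,0,0),(.239,.605,.231),(.239,.605,.4)]:
    print(P,[proj(P,c).round() for c in("scene","top")])
for n,px,z in [("eyeL",(5,250),.4),("eyeR",(40,295),.4),("arm",(85,200),.35),("arm",(85,200),.45),("arm",(118,225),.35),("base",(165,215),0),("baseBR",(145,318),0.02),("armtop",(75,185),.4),("eyeR2",(60,310),.4)]: print(n,px,z,ray(px,"top",z).round(3))
# scope from scene: heights
for px in [(25,50),(75,35),(100,20),(160,85)]:
    print(px,[ray(px,"scene",z).round(3) for z in (.2,.3,.4)])
# inverter fit
obs=[((0,0),(0.6238,-0.2026)),((0,0),(0.6225,-0.2091)),((-105,0),(.5234,-.1709)),((-105,0),(.5259,-.1694)),((-105,68),(.55,-.1045)),((-105,68),(.5484,-.1139)),((10,72),(.6535,-.1421))]
f=lambda p:np.concatenate([p[:2]+R.from_euler('z',p[2]).as_matrix()[:2,:2]@(np.array(a)/1000)-b for a,b in obs])
r=least_squares(f,[.62,-.2,-.35]);print(r.x,np.degrees(r.x[2]),(f(r.x)*1000).round(1))
im={c:cv2.imread(f"pics/{c}0.png") for c in("scene","top")}
M=R.from_euler('z',r.x[2]).as_matrix()
for c,(u,v,s) in {"scene":(180,130,4),"top":(170,100,4)}.items():
    cr=cv2.resize(im[c][v:v+150,u:u+200],None,fx=4,fy=4,interpolation=cv2.INTER_CUBIC)
    def d(a,b,col=(0,255,255)):
        q=[tuple(int(t) for t in ((proj(np.r_[r.x[:2],0]+M@(np.array(k)/1000),c)-(u,v)+.5)*4)) for k in (a,b)];cv2.line(cr,*q,col,1)
    for z in(14,):
        k=[(-65,-105,z),(65,-105,z),(65,105,z),(-65,105,z)]
        for i in range(4): d(k[i],k[(i+1)%4])
    k=[(-23,44,98),(43,44,98),(43,100,98),(-23,100,98)]
    for i in range(4): d(k[i],k[(i+1)%4])
    d((-105,0,30),(-105,68,62),(255,0,255)); d((10,72,103),(10,72,140),(255,0,255))
    cv2.imwrite(f"pics/{c}z.png",cr)
E
```

```text
(0, 0, 0) [array([-47., 350.]), array([164., 474.])]
(0.239, 0.605, 0.231) [array([-102.,   72.]), array([-135.,  316.])]
(0.239, 0.605, 0.4) [array([-137.,  -11.]), array([-140.,  298.])]
eyeL (5, 250) 0.4 [0.377 0.14  0.4  ]
eyeR (40, 295) 0.4 [0.322 0.083 0.4  ]
arm (85, 200) 0.35 [0.458 0.052 0.35 ]
arm (85, 200) 0.45 [0.435 0.013 0.45 ]
arm (118, 225) 0.35 [0.424 0.001 0.35 ]
base (165, 215) 0 [0.51  0.017 0.   ]
baseBR (145, 318) 0.02 [0.304 0.04  0.02 ]
armtop (75, 185) 0.4 [0.466 0.048 0.4  ]
eyeR2 (60, 310) 0.4 [0.305 0.054 0.4  ]
(25, 50) [array([0.545, 0.649, 0.2  ]), array([0.399, 0.35 , 0.3  ]), array([0.254, 0.051, 0.4  ])]
(75, 35) [array([0.709, 0.671, 0.2  ]), array([0.528, 0.367, 0.3  ]), array([0.347, 0.063, 0.4  ])]
(100, 20) [array([0.85 , 0.749, 0.2  ]), array([0.639, 0.429, 0.3  ]), array([0.427, 0.108, 0.4  ])]
(160, 85) [array([0.619, 0.204, 0.2  ]), array([0.457, 0.001, 0.3  ]), array([ 0.296, -0.203,  0.4  ])]
[ 0.62324566 -0.20673784 -0.34582617] -19.814379772724102 [-0.6 -4.1  0.7  2.4  1.1 -0.2 -1.4 -1.7 -2.5 -2.7 -0.9  6.7  3.6 -0.3]
```

View pics/scenez.png

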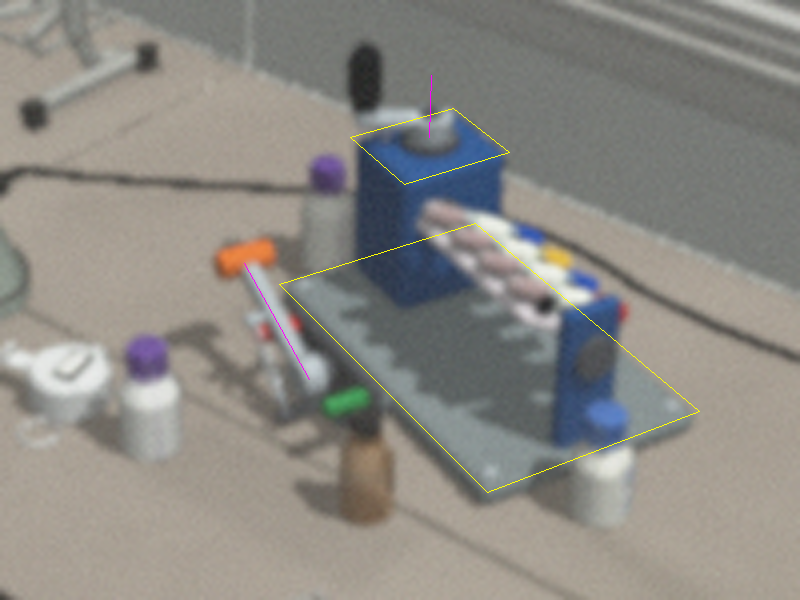

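View pics/topz.png

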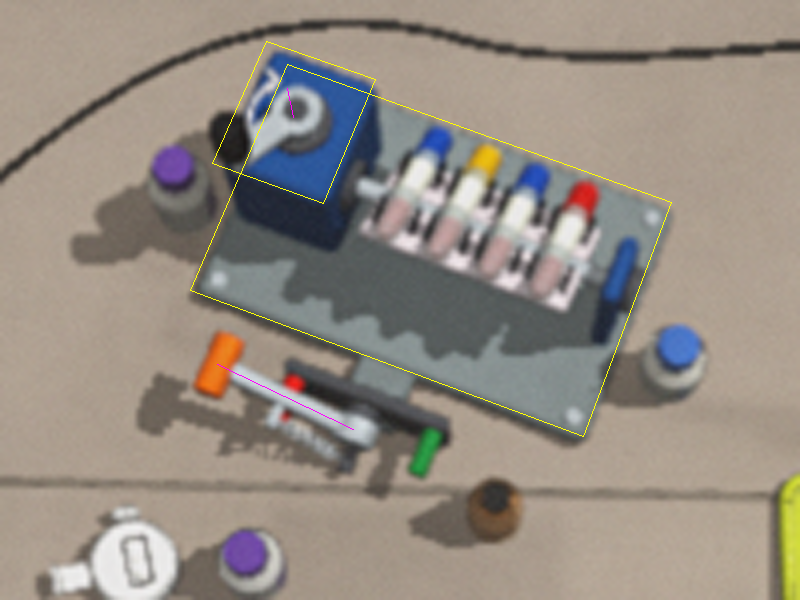

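```bash
python3 - <<'E'
from h import *
S=lambda u,v:(u/4+180-.4,v/4+130-.4)
T=lambda u,v:(u/4+170-.4,v/4+100-.4)
for n,p,c,z in [("hub",S(430,138),"scene",.105),("hub",T(300,112),"top",.108),("handle c",S(366,77),"scene",.136),("handle top",T(229,128),"top",.154),
 ("foot",S(246,258),"scene",.062),("foot",T(220,364),"top",.066),("bottle c",S(367,478),"scene",.025),("bottle cap",T(496,492),"top",.06),("bottle base",T(492,522),"top",.013),
 ("vialR cap",T(680,345),"top",.06),("pivot",T(358,430),"top",.03),("greenpin",T(426,452),"top",.036)]:
    print(n,c,ray(p,c,z).round(4))
r=[.6232,-.2067,-.3458];M=R.from_euler('z',r[2]).as_matrix()
for k in [(10,72,105),(-105,68,62),(-105,-72,0),(-105,-36,36)]: print(k,(np.r_[r[:2],0]+M@(np.array(k)/1000)).round(4))
for p in [(365,222),(420,221),(421,253),(367,256)]: print(ray(p,"top",.017).round(4))
E
```

```text
hub scene [ 0.6535 -0.1455  0.105 ]
hub top [ 0.6577 -0.1458  0.108 ]
handle c scene [ 0.6391 -0.1128  0.136 ]
handle top top [ 0.6322 -0.1185  0.154 ]
foot scene [ 0.5515 -0.1047  0.062 ]
foot top [ 0.5465 -0.1092  0.066 ]
bottle c scene [ 0.4866 -0.2407  0.025 ]
bottle cap top [ 0.4888 -0.2405  0.06  ]
bottle base top [ 0.4829 -0.2394  0.013 ]
vialR cap top [ 0.5616 -0.327   0.06  ]
pivot top [ 0.5238 -0.1735  0.03  ]
greenpin top [ 0.5123 -0.2069  0.036 ]
(10, 72, 105) [ 0.657  -0.1424  0.105 ]
(-105, 68, 62) [ 0.5475 -0.1071  0.062 ]
(-105, -72, 0) [ 0.5    -0.2388  0.    ]
(-105, -36, 36) [ 0.5122 -0.205   0.036 ]
[ 0.5008 -0.381   0.017 ]
[ 0.5046 -0.4914  0.017 ]
[ 0.4407 -0.4914  0.017 ]
[ 0.4337 -0.3843  0.017 ]
```

```bash
python3 - <<'E'
from h import *
from scipy.optimize import least_squares
def tri(s,t):
    f=lambda P:np.r_[proj(P,"scene")-s,proj(P,"top")-t]
    r=least_squares(f,[.45,.1,.3]);return r.x.round(3),np.abs(f(r.x)).max().round(1)
for n,s,t in [("eyeL",(30,30),(5,252)),("eyeR",(68,22),(45,290)),("head right",(122,50),(115,205)),("knob arm top",(150,80),(130,190)),("rackpost top",(165,0),(30,42)),("rack foot",(213,148),(105,105)),("rack foot2",(190,157),(103,152)),("headtop",(75,15),(60,185))]:
    print(n,tri(s,t))
c=cv2.imread("pics/scene0.png")[0:240,0:260];cv2.imwrite("pics/sA.png",cv2.resize(c,None,fx=3,fy=2.5))
c=cv2.imread("pics/top0.png")[30:340,0:200];cv2.imwrite("pics/tA.png",cv2.resize(c,None,fx=1.9*1.5/1.5,fy=1.9))
E
```

```text
eyeL (array([0.359, 0.163, 0.386]), np.float64(18.9))
eyeR (array([0.331, 0.063, 0.424]), np.float64(4.6))
head right (array([0.433, 0.013, 0.369]), np.float64(17.8))
knob arm top (array([0.473, 0.011, 0.304]), np.float64(12.6))
rackpost top (array([0.677, 0.171, 0.386]), np.float64(16.3))
rack foot (array([ 0.749,  0.173, -0.004]), np.float64(1.3))
rack foot2 (array([0.638, 0.151, 0.021]), np.float64(1.8))
headtop (array([0.435, 0.086, 0.414]), np.float64(35.2))
```

View pics/sA.png

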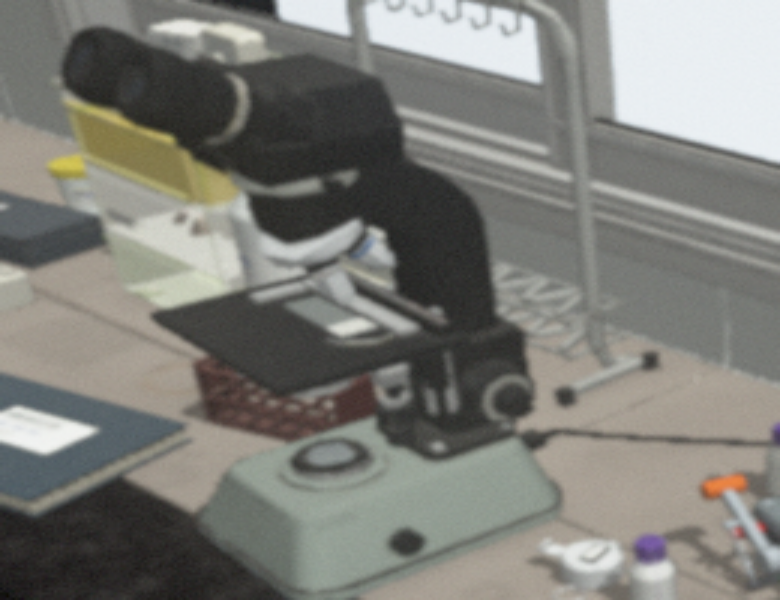

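View pics/tA.png

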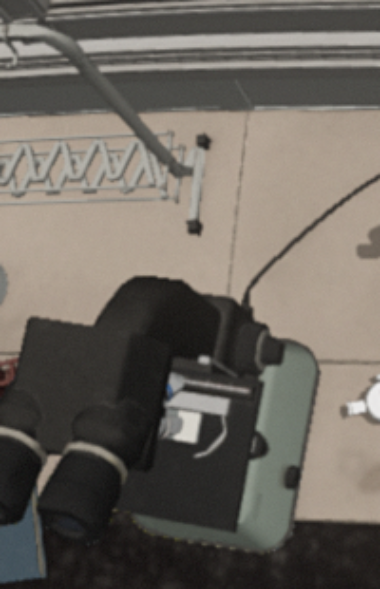

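```bash
cat >> h.py <<'E'
def go(pts,s=None,pr=True):
    "pts: list of (xyz, yaw_deg of tool y) tool straight down -> rows in present tool frame"
    s=s or ctrl.sense();R0=R.from_rotvec(s["eef_rot"]);out=[]
    for p,yaw in pts:
        y=np.array([np.cos(np.radians(yaw)),np.sin(np.radians(yaw)),0]);z=np.array([0,0,-1.]);x=np.cross(y,z)
        Rt=R.from_matrix(np.c_[x,y,z]);d=R0.inv().apply(np.array(p)-s["tcp_pos"]);t=np.degrees((R0.inv()*Rt).as_rotvec())
        out.append((d,t))
        if pr: print(p,yaw,"->",(d).round(4).tolist(),t.round(1).tolist())
    return out
E
python3 - <<'E'
from h import *
for z in (0,.1,.2,.3,.4,.45,.5): print(z,proj((.705,.17,z),"scene").round(),proj((.705,.17,z),"top").round())
pts=[((.239,.605,.5),68.4)]
for a,r in [(58,.63),(48,.6),(38,.57),(28,.55),(18,.54),(8,.54),(-2,.54),(-12,.54),(-20,.54),(-26.1,.54)]:
    q=np.radians(a);pts.append(((r*np.cos(q),r*np.sin(q),.5),a if a>-20 else -20))
go(pts)
E
```

```text
0 [203. 153.] [102. 124.]
0.1 [200. 117.] [ 87. 106.]
0.2 [198.  79.] [69. 85.]
0.3 [194.  36.] [47. 59.]
0.4 [191. -11.] [23. 29.]
0.45 [189. -36.] [ 9. 12.]
0.5 [187. -63.] [-5. -6.]
(0.239, 0.605, 0.5) 68.4 -> [-0.0003, 0.0005, -0.2686] [0.0, 0.0, 0.1]
(np.float64(0.3338491364669191), np.float64(0.5342703005785484), 0.5) 58 -> [-0.1145, -0.0305, -0.2686] [0.0, 0.0, 10.5]
(np.float64(0.40147836381531493), np.float64(0.44588689528643655), 0.5) 48 -> [-0.2098, -0.0879, -0.2686] [0.0, 0.0, 20.5]
(np.float64(0.44916612955583146), np.float64(0.3509270409356252), 0.5) 38 -> [-0.289, -0.1587, -0.2686] [0.0, 0.0, 30.5]
(np.float64(0.4856211760724099), np.float64(0.25820935953223995), 0.5) 28 -> [-0.357, -0.2316, -0.2686] [0.0, 0.0, 40.5]
(np.float64(0.513570518799383), np.float64(0.1668691769624716), 0.5) 18 -> [-0.4165, -0.3063, -0.2686] [0.0, 0.0, 50.5]
(np.float64(0.534744757120448), np.float64(0.07515347451843535), 0.5) 8 -> [-0.4698, -0.3838, -0.2686] [0.0, -0.0, 60.5]
(np.float64(0.5396710465903117), np.float64(-0.018845728219350523), 0.5) -2 -> [-0.5089, -0.4695, -0.2687] [0.0, -0.0, 70.5]
(np.float64(0.5281997043962551), np.float64(-0.11227231304159005), 0.5) -12 -> [-0.5325, -0.5606, -0.2687] [0.0, -0.0, 80.5]
(np.float64(0.5074340152243906), np.float64(-0.18469087739586112), 0.5) -20 -> [-0.5398, -0.6356, -0.2687] [0.0, -0.0, 88.5]
(np.float64(0.4849348909107325), np.float64(-0.2375671517221942), 0.5) -20 -> [-0.5383, -0.693, -0.2687] [0.0, -0.0, 88.5]
```

Request:
send_rows:
  steps:
    - [[0,0,-0.06],[0,0,0],0.2]
    - [[0,0,-0.12],[0,0,0],0.2]
    - [[0,0,-0.18],[0,0,0],0.2]
    - [[0,0,-0.23],[0,0,0],0.2]
    - [[0,0,-0.27],[0,0,0],0.2]
    - [[0,0,-0.27],[0,0,0],0.2]

```text
t: 2.05
tcp_pos: [0.2387, 0.6052, 0.5054]
eef_rot: [0.586, 3.085, 0.011]
force: [-0.2, -0.1, 0.2]
finger_gap: 0.0513
```

Reached. Same offsets in x, y; the z offset is now 0.

Request:
send_rows:
  steps:
    - [[-0.055,-0.015,0],[0,0,5],0.2]
    - [[-0.115,-0.03,0],[0,0,10],0.2]
    - [[-0.16,-0.06,0],[0,0,15],0.2]
    - [[-0.21,-0.088,0],[0,0,20],0.2]
    - [[-0.25,-0.123,0],[0,0,25],0.2]
    - [[-0.289,-0.159,0],[0,0,30],0.2]
    - [[-0.323,-0.195,0],[0,0,35],0.2]
    - [[-0.357,-0.232,0],[0,0,40],0.2]
    - [[-0.387,-0.269,0],[0,0,45],0.2]
    - [[-0.417,-0.306,0],[0,0,50],0.2]
    - [[-0.444,-0.345,0],[0,0,55],0.2]
    - [[-0.47,-0.384,0],[0,0,60],0.2]
    - [[-0.49,-0.427,0],[0,0,65],0.2]
    - [[-0.509,-0.47,0],[0,0,70],0.2]
    - [[-0.521,-0.515,0],[0,0,75],0.2]
    - [[-0.533,-0.56,0],[0,0,80],0.2]
    - [[-0.537,-0.6,0],[0,0,85],0.2]
    - [[-0.54,-0.636,0],[0,0,88.5],0.2]
    - [[-0.538,-0.693,0],[0,0,88.5],0.2]
    - [[-0.538,-0.693,0],[0,0,88.5],0.2]

```text
t: 4.55
tcp_pos: [0.4812, -0.2428, 0.501]
eef_rot: [2.583, 1.788, -0.002]
force: [0.6, -0.7, -0.1]
finger_gap: 0.0514
```

```bash
python3 - <<'E'
from h import *
s=ctrl.sense();print(s["t"],s["tcp_pos"].round(4),s["joint_positions"].round(2),s["force"].round(1))
go([((.4885,-.2395,.1),-20),((.4885,-.2395,.016),-20)])
E
```

```text
4.55 [ 0.4812 -0.2428  0.501 ] [-0.19  0.1   0.69  1.2  -0.07  1.86  0.12] [ 0.6 -0.7 -0.1]
(0.4885, -0.2395, 0.1) -20 -> [0.0061, 0.0058, 0.401] [-0.0, 0.1, -0.6]
(0.4885, -0.2395, 0.016) -20 -> [0.0062, 0.0058, 0.485] [-0.0, 0.1, -0.6]
```

Request:
send_rows:
  steps:
    - [[0.006,0.006,0.06],[0,0,-0.6],0.2]
    - [[0.006,0.006,0.12],[0,0,-0.6],0.2]
    - [[0.006,0.006,0.18],[0,0,-0.6],0.2]
    - [[0.006,0.006,0.24],[0,0,-0.6],0.2]
    - [[0.006,0.006,0.3],[0,0,-0.6],0.2]
    - [[0.006,0.006,0.35],[0,0,-0.6],0.2]
    - [[0.006,0.006,0.39],[0,0,-0.6],0.2]
    - [[0.006,0.006,0.405],[0,0,-0.6],0.2]
    - [[0.006,0.006,0.405],[0,0,-0.6],0.2]

```text
t: 5.68
tcp_pos: [0.492, -0.2334, 0.0957]
eef_rot: [-2.563, -1.814, 0.002]
force: [0.8, -0.7, -0.1]
finger_gap: 0.0512
```

```bash
cat >> h.py <<'E'
def crop(c,name,u,v,wd=200,h=150):
    im=pic(c,name+"_f");cv2.imwrite(f"pics/{name}.png",cv2.resize(im[v:v+h,u:u+wd],None,fx=4,fy=4,interpolation=cv2.INTER_CUBIC))
E
python3 - <<'E'
from h import *
crop("scene","s1",180,130)
s=ctrl.sense();print(s["t"],s["tcp_pos"].round(4),proj(s["tcp_pos"],"scene"))
print(mk("brown_bottle","scene"))
go([((.4885,-.2395,.016),-20)])
E
```

```text
5.725 [ 0.4929 -0.2339  0.097 ] [271.10336976 215.69210753]
[(0.69, array([ 0.4917, -0.2396,  0.0005]))]
(0.4885, -0.2395, 0.016) -20 -> [-0.0067, -0.0032, 0.0818] [0.1, -0.0, 0.6]
```

View pics/s1.png

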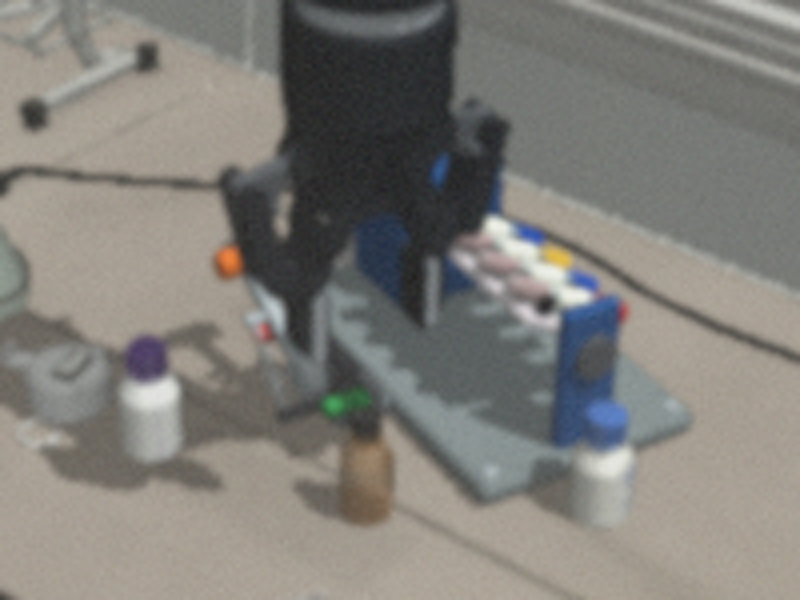

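Request:
send_rows:
  steps:
    - [[-0.007,-0.003,0.0],[0,0,0.6],0.2]
    - [[-0.007,-0.003,0.03],[0,0,0.6],0.2]
    - [[-0.007,-0.003,0.06],[0,0,0.6],0.2]
    - [[-0.007,-0.003,0.08],[0,0,0.6],0.2]
    - [[-0.007,-0.003,0.081],[0,0,0.6],0.2]
    - [[-0.007,-0.003,0.081],[0,0,0.6],0.2]

```text
t: 6.52
tcp_pos: [0.488, -0.24, 0.0163]
eef_rot: [2.573, 1.8, 0.002]
force: [-0.3, 0.2, -0.7]
finger_gap: 0.0515
```

```bash
python3 - <<'E'
from h import *
crop("scene","s2",180,130)
s=ctrl.sense();print(s["t"],s["tcp_pos"].round(4),s["force"])
E
```

```text
6.575 [ 0.4882 -0.24    0.0165] [-0.90278923  0.16863464  0.51277533]
```

View pics/s2.png

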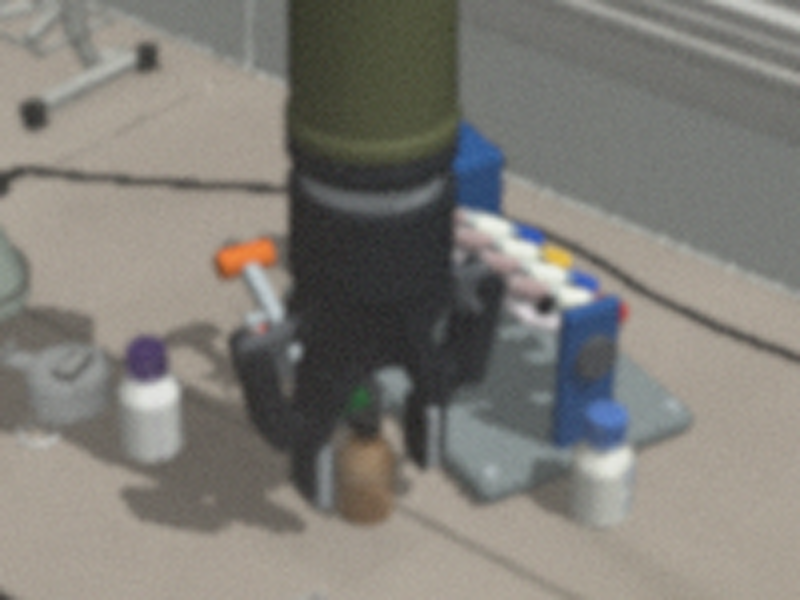

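Request:
send_rows:
  newtons: 25
  steps:
    - [[0,-0.004,0],[0,0,0],0.2]
    - [[0,-0.004,0],[0,0,0],0]
    - [[0,-0.004,0],[0,0,0],-0.2]
    - [[0,-0.004,0],[0,0,0],-0.4]
    - [[0,-0.004,0],[0,0,0],-0.6]
    - [[0,-0.004,0],[0,0,0],-0.7]
    - [[0,-0.004,0],[0,0,0],-0.7]
    - [[0,-0.004,0],[0,0,0],-0.7]

```text
t: 7.58
tcp_pos: [0.4839, -0.2381, 0.0157]
eef_rot: [2.573, 1.801, 0.001]
force: [-0.2, 0.2, 4.3]
finger_gap: 0.0263
```

```bash
python3 - <<'E'
from h import *
crop("scene","s3",180,130)
s=ctrl.sense();print(s["t"],s["tcp_pos"].round(4),s["force"],s["finger_gap"])
go([((.472,-.436,.1),-20)])
E
```

```text
7.625 [ 0.4839 -0.2382  0.0157] [0.07015602 1.12440933 6.10240513] 0.026316989566663413
(0.472, -0.436, 0.1) -20 -> [-0.1899, 0.0566, -0.0843] [0.0, -0.0, -0.0]
```

View pics/s3.png

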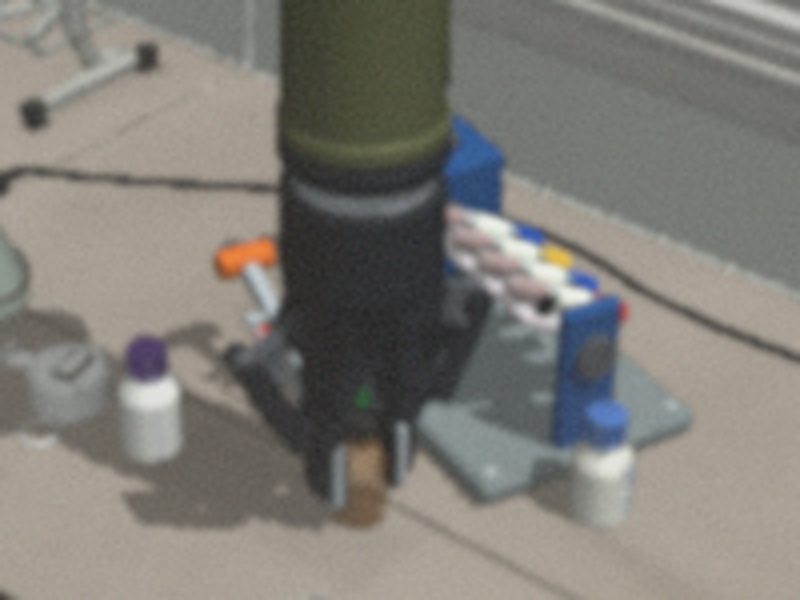

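Request:
send_rows:
  steps:
    - [[0,0,-0.03],[0,0,0],-0.7]
    - [[0,0,-0.07],[0,0,0],-0.7]
    - [[-0.02,0.006,-0.084],[0,0,0],-0.7]
    - [[-0.06,0.018,-0.084],[0,0,0],-0.7]
    - [[-0.1,0.03,-0.084],[0,0,0],-0.7]
    - [[-0.14,0.042,-0.084],[0,0,0],-0.7]
    - [[-0.175,0.052,-0.084],[0,0,0],-0.7]
    - [[-0.19,0.057,-0.084],[0,0,0],-0.7]
    - [[-0.19,0.057,-0.084],[0,0,0],-0.7]
    - [[-0.19,0.057,-0.084],[0,0,0],-0.7]

```text
t: 8.88
tcp_pos: [0.4725, -0.4343, 0.0987]
eef_rot: [-2.571, -1.802, -0.001]
force: [0.9, 0.4, -1.0]
finger_gap: 0.0263
```

```bash
python3 - <<'E'
from h import *
crop("scene","s4",280,200)
s=ctrl.sense();print(s["t"],s["tcp_pos"].round(4),s["force"],s["finger_gap"])
go([((.472,-.436,.0255),-20)])
E
```

```text
8.925 [ 0.4728 -0.4342  0.0989] [-0.21472382  0.61146012 -0.47070846] 0.026496777161277296
(0.472, -0.436, 0.0255) -20 -> [-0.0021, -0.0001, 0.0734] [-0.0, -0.1, 0.1]
```

View pics/s4.png

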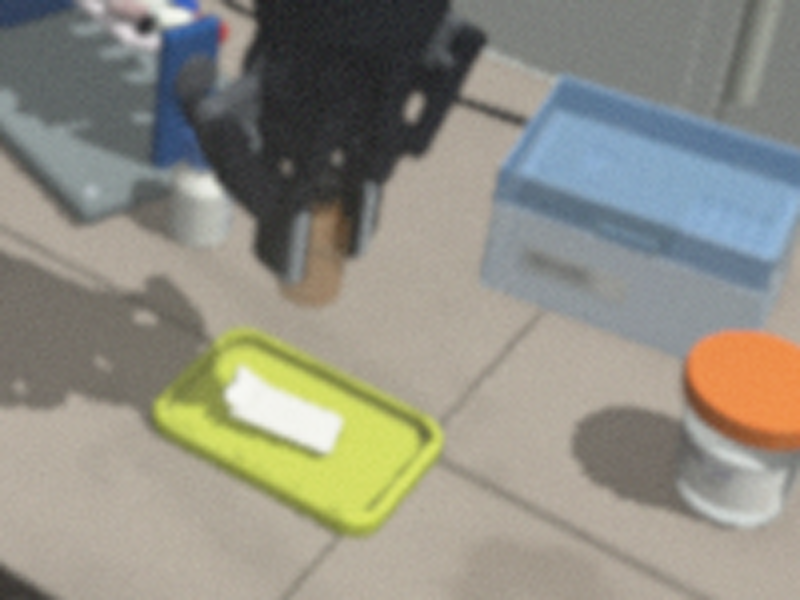

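Request:
send_rows:
  steps:
    - [[-0.002,0,0.025],[0,0,0],-0.7]
    - [[-0.002,0,0.05],[0,0,0],-0.7]
    - [[-0.002,0,0.065],[0,0,0],-0.7]
    - [[-0.002,0,0.071],[0,0,0],-0.7]
    - [[-0.002,0,0.074],[0,0,0],-0.7]
    - [[-0.002,0,0.0745],[0,0,0],-0.7]
    - [[-0.002,0,0.0745],[0,0,0],-0.7]

```text
t: 9.8
tcp_pos: [0.4716, -0.4384, 0.0255]
eef_rot: [2.573, 1.801, 0.001]
force: [0.4, 0.2, -0.2]
finger_gap: 0.026
```

```bash
python3 - <<'E'
from h import *
crop("scene","s5",280,200)
s=ctrl.sense();print(s["t"],s["tcp_pos"].round(4),s["force"],s["finger_gap"])
E
```

```text
9.85 [ 0.4716 -0.4383  0.0254] [ 0.6958578  -0.39505943 -0.59216136] 0.02649992114929879
```

View pics/s5.png

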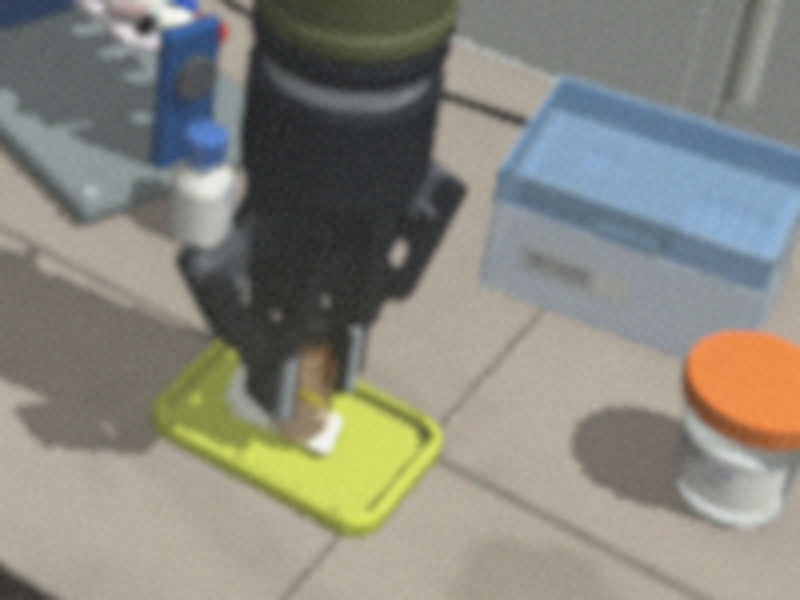

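Request:
send_rows:
  steps:
    - [[0,0,0.001],[0,0,0],-0.7]
    - [[0,0,0.001],[0,0,0],-0.7]
    - [[0,0,0.001],[0,0,0],-0.7]

```text
t: 10.22
tcp_pos: [0.4716, -0.4384, 0.0247]
eef_rot: [2.573, 1.801, 0.001]
force: [-1.6, 1.4, 6.6]
finger_gap: 0.0263
```

Contact felt (6.6 N). Release slowly and rise.

Request:
send_rows:
  steps:
    - [[0,0,0],[0,0,0],-0.3]
    - [[0,0,0],[0,0,0],-0.2]
    - [[0,0,0],[0,0,0],-0.05]
    - [[0,0,0],[0,0,0],0.1]
    - [[0,0,0],[0,0,0],0.2]
    - [[0,0,0],[0,0,0],0.2]
    - [[0,0,-0.02],[0,0,0],0.2]
    - [[0,0,-0.05],[0,0,0],0.2]
    - [[0,0,-0.09],[0,0,0],0.2]
    - [[0,0,-0.14],[0,0,0],0.2]
    - [[0,0,-0.18],[0,0,0],-1]
    - [[0,0,-0.2],[0,0,0],-1]
    - [[0,0,-0.2],[0,0,0],-1]

```text
t: 11.85
tcp_pos: [0.4717, -0.4386, 0.2254]
eef_rot: [2.572, 1.8, 0.002]
force: [-0.2, -0.2, 0.3]
finger_gap: 0.0005
```

```bash
python3 - <<'E'
from h import *
crop("scene","s6",200,150)
s=ctrl.sense();print(s["t"],s["tcp_pos"].round(4),s["force"],s["finger_gap"])
print(mk("brown_bottle","scene"),mk("lime_tray","scene"))
r=[.6228,-.2072,-.3458];M=R.from_euler('z',r[2]).as_matrix()
I=lambda *k:(np.r_[r[:2],0]+M@(np.array(k)/1000))
print(I(-105,68,62),I(-105,110,50))
go([(I(-105,-60,225),-20),(I(-105,115,225),-20),(I(-105,115,48),-20)])
E
```

```text
11.9 [ 0.4712 -0.4378  0.2235] [-0.27082274 -0.67104734 -1.71016729] -9.2726047556539e-05
[(0.9, array([ 0.4734, -0.4368,  0.008 ]))] [(0.62, array([ 0.4777, -0.4371, -0.0005])), (0.38, array([ 0.6461, -0.0835, -0.0014]))]
[ 0.54706408 -0.1076356   0.062     ] [ 0.56129995 -0.0681218   0.05      ]
[ 0.50367855 -0.22805859  0.225     ] -20 -> [0.2077, -0.0406, -0.0028] [-0.2, -0.1, -0.0]
[ 0.5629947  -0.06341778  0.225     ] -20 -> [0.3827, -0.0413, -0.0026] [-0.2, -0.1, -0.0]
[ 0.5629947  -0.06341778  0.048     ] -20 -> [0.3825, -0.0408, 0.1744] [-0.2, -0.1, -0.0]
```

View pics/s6.png

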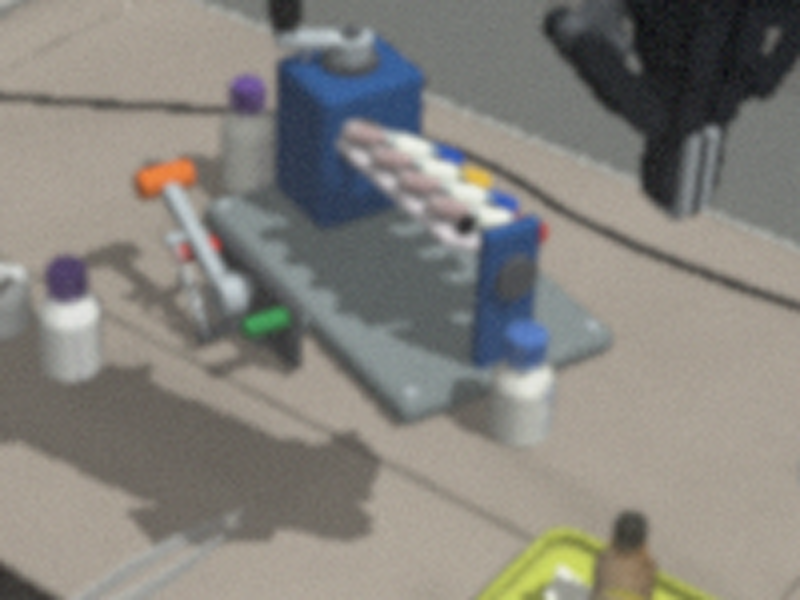

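Request:
send_rows:
  steps:
    - [[0.06,-0.01,0],[0,0,0],-1]
    - [[0.12,-0.023,0],[0,0,0],-1]
    - [[0.18,-0.035,0],[0,0,0],-1]
    - [[0.24,-0.041,0],[0,0,0],-1]
    - [[0.3,-0.041,0],[0,0,0],-1]
    - [[0.35,-0.041,0],[0,0,0],-1]
    - [[0.373,-0.041,0],[0,0,0],-1]
    - [[0.373,-0.041,0.03],[0,0,0],-1]
    - [[0.373,-0.041,0.06],[0,0,0],-1]
    - [[0.373,-0.041,0.09],[0,0,0],-1]
    - [[0.373,-0.041,0.09],[0,0,0],-1]
    - [[0.373,-0.041,0.09],[0,0,0],-1]

```text
t: 13.5
tcp_pos: [0.5608, -0.0745, 0.1344]
eef_rot: [2.574, 1.799, 0.0]
force: [0.1, -0.2, 0.0]
finger_gap: 0.0
```

```bash
python3 - <<'E'
from h import *
pic("scene","s7");pic("top","t7")
s=ctrl.sense();print(s["t"],s["tcp_pos"].round(4),s["force"],s["joint_positions"].round(2))
r=[.6228,-.2072,-.3458];M=R.from_euler('z',r[2]).as_matrix()
I=lambda *k:(np.r_[r[:2],0]+M@(np.array(k)/1000))
go([(I(-105,105,48),-20)])
E
```

```text
13.6 [ 0.5614 -0.0741  0.1352] [ 0.56916856  0.88020673 -1.11678067] [-0.39  0.23  0.54  1.8  -0.13  1.14 -0.16]
[ 0.55960521 -0.07282583  0.048     ] -20 -> [0.0005, -0.0023, 0.0872] [0.1, -0.0, -0.1]
```

View pics/s7.png

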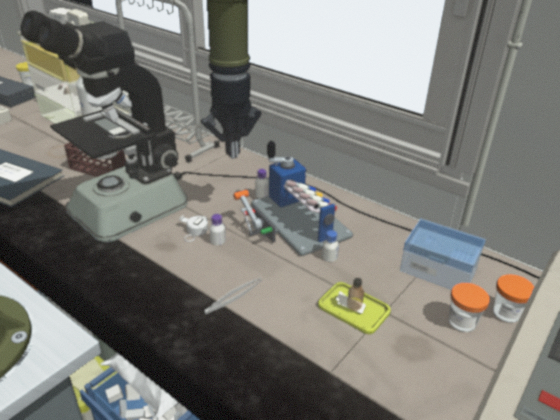

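View pics/t7.png

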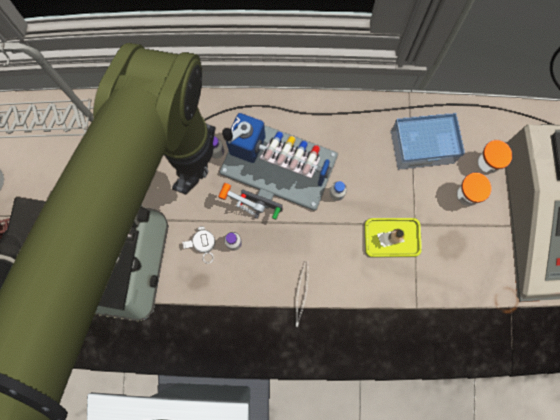

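```bash
python3 - <<'E'
from h import *
for z in (.135,.2,.25,.3,.35,.4,.45,.5,.55,.6,.65): print(z,proj((.561,-.074,z),"scene").round(),proj((.561,-.074,z),"top").round())
E
```

```text
0.135 [232. 157.] [201. 173.]
0.2 [231. 128.] [195. 162.]
0.25 [230. 105.] [190. 152.]
0.3 [229.  80.] [185. 142.]
0.35 [228.  53.] [179. 130.]
0.4 [227.  25.] [172. 117.]
0.45 [226.  -5.] [164. 101.]
0.5 [225. -38.] [155.  84.]
0.55 [224. -72.] [144.  64.]
0.6 [ 222. -109.] [132.  41.]
0.65 [ 221. -149.] [118.  13.]
```

Request:
send_rows:
  steps:
    - [[0,-0.002,0.03],[0,0,0],-1]
    - [[0,-0.002,0.06],[0,0,0],-1]
    - [[0,-0.002,0.08],[0,0,0],-1]
    - [[0,-0.002,0.088],[0,0,0],-1]
    - [[0,-0.002,0.088],[0,0,0],-1]
    - [[0,-0.002,0.088],[0,0,0],-1]

```text
t: 14.35
tcp_pos: [0.5596, -0.0729, 0.0471]
eef_rot: [2.573, 1.801, 0.003]
force: [0.0, -1.2, -0.4]
finger_gap: -0.0001
```

```bash
python3 - <<'E'
from h import *
crop("scene","s8",180,130)
s=ctrl.sense();print(s["t"],s["tcp_pos"].round(4),s["force"],s["joint_positions"].round(2))
r=[.6228,-.2072,-.3458];M=R.from_euler('z',r[2]).as_matrix()
print((M.T@(s["tcp_pos"]-np.r_[r[:2],0])).round(4))
E
```

```text
14.4 [ 0.5596 -0.0729  0.047 ] [ 0.15772111  0.19417353 -0.19933131] [-0.37  0.33  0.52  1.88 -0.2   0.98 -0.11]
[-0.105   0.1049  0.047 ]
```

View pics/s8.png

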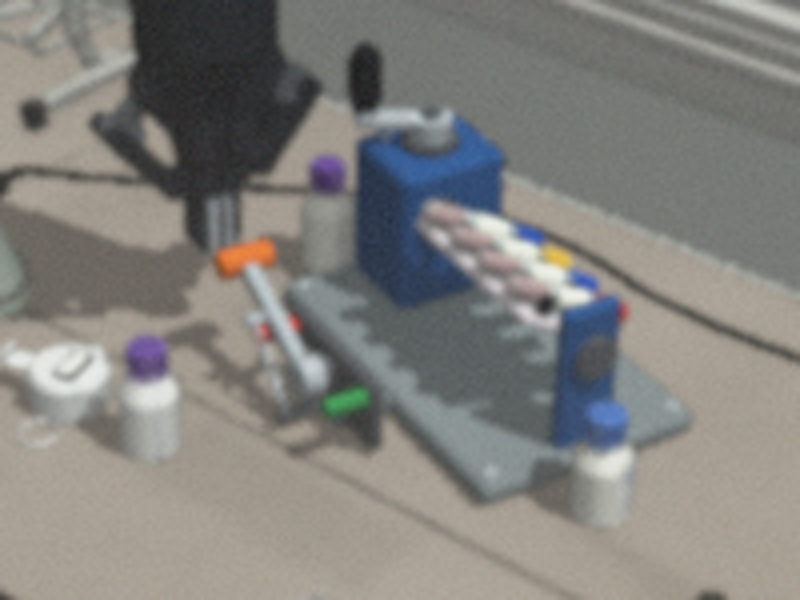

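Request:
send_rows:
  steps:
    - [[-0.01,0,0],[0,0,0],-1]
    - [[-0.018,0,0],[0,0,0],-1]
    - [[-0.022,0,-0.004],[0,0,0],-1]
    - [[-0.026,0,-0.01],[0,0,0],-1]
    - [[-0.03,0,-0.014],[0,0,0],-1]
    - [[-0.036,0,-0.02],[0,0,0],-1]
    - [[-0.043,0,-0.026],[0,0,0],-1]
    - [[-0.05,0,-0.03],[0,0,0],-1]
    - [[-0.055,0,-0.033],[0,0,0],-1]
    - [[-0.055,0,-0.033],[0,0,0],-1]

```text
t: 15.65
tcp_pos: [0.5398, -0.1255, 0.0791]
eef_rot: [2.575, 1.799, 0.001]
force: [0.9, 1.5, 0.3]
finger_gap: 0.0001
```

```bash
python3 - <<'E'
from h import *
crop("scene","s9",180,130)
s=ctrl.sense();print(s["t"],s["tcp_pos"].round(4),s["force"])
E
```

```text
15.7 [ 0.5397 -0.1252  0.0788] [0.92705201 1.95883722 1.35616135]
```

View pics/s9.png

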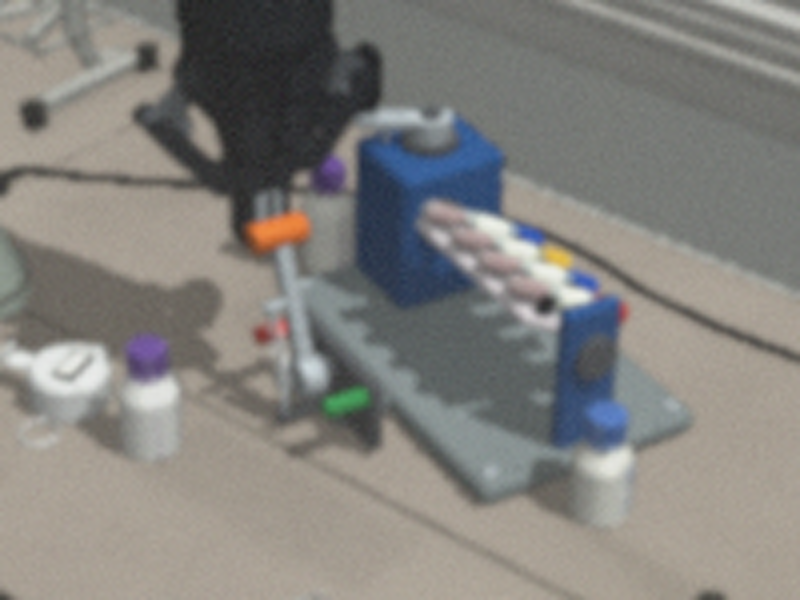

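Stand following as expected. Continue over centre.

Request:
send_rows:
  steps:
    - [[-0.008,0,-0.003],[0,0,0],-1]
    - [[-0.016,0,-0.005],[0,0,0],-1]
    - [[-0.024,0,-0.006],[0,0,0],-1]
    - [[-0.032,0,-0.007],[0,0,0],-1]
    - [[-0.039,0,-0.007],[0,0,0],-1]
    - [[-0.046,0,-0.007],[0,0,0],-1]
    - [[-0.052,0,-0.007],[0,0,0],-1]
    - [[-0.052,0,-0.007],[0,0,0],-1]
    - [[-0.052,0,-0.007],[0,0,0],-1]

```text
t: 16.82
tcp_pos: [0.5221, -0.1731, 0.0858]
eef_rot: [-2.574, -1.802, -0.0]
force: [0.5, 0.2, 0.5]
finger_gap: 0.0001
```

```bash
python3 - <<'E'
from h import *
crop("scene","s10",180,130)
s=ctrl.sense();print(s["t"],s["tcp_pos"].round(4),s["force"])
print(mk("stand_tip","scene"))
E
```

```text
16.875 [ 0.5221 -0.173   0.0858] [-0.19234527 -0.32693171  0.32611102]
[(0.62, array([ 0.4969, -0.2324,  0.0597]))]
```

View pics/s10.png

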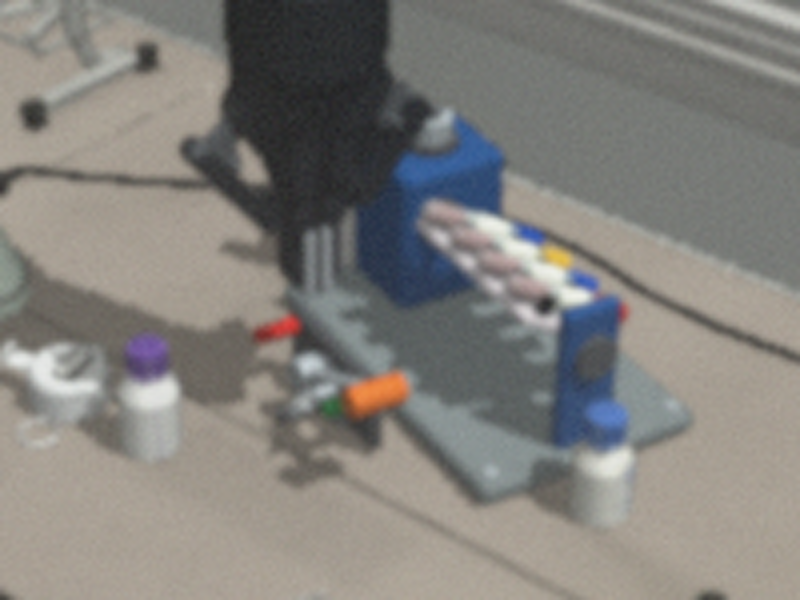

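Request:
send_rows:
  steps:
    - [[0,0,-0.06],[0,0,0],-0.5]
    - [[-0.03,-0.02,-0.11],[0,0,0],-0.5]
    - [[-0.08,-0.04,-0.15],[0,0,0],-0.5]
    - [[-0.12,-0.06,-0.17],[0,0,0],-0.4]
    - [[-0.12,-0.06,-0.17],[0,0,0],-0.4]

```text
t: 17.55
tcp_pos: [0.4228, -0.2696, 0.2584]
eef_rot: [2.577, 1.79, 0.006]
force: [0.1, 1.0, -0.2]
finger_gap: 0.0254
```

```bash
python3 - <<'E'
from h import *
crop("scene","s11",180,130);crop("top","t11",170,100)
for t in("crank_handle","crank_axis"):
    for c in ("scene","top"): print(t,c,mk(t,c))
crop("scene","s12",180,130);crop("top","t12",170,100)
for t in("crank_handle","crank_axis"):
    for c in ("scene","top"): print(t,c,mk(t,c))
s=ctrl.sense();print(s["t"],s["tcp_pos"].round(4),s["finger_gap"])
E
```

```text
crank_handle scene [(0.56, array([ 0.6352, -0.1099,  0.1359])), (0.47, array([ 0.4598, -0.1186,  0.0054]))]
crank_handle top []
crank_axis scene [(0.88, array([ 0.6569, -0.1396,  0.108 ])), (0.59, array([ 0.6241, -0.2032,  0.0046]))]
crank_axis top [(0.86, array([ 0.6546, -0.1408,  0.1027]))]
crank_handle scene [(0.68, array([ 0.6339, -0.109 ,  0.1372]))]
crank_handle top [(0.62, array([ 0.6351, -0.1152,  0.1353]))]
crank_axis scene [(0.77, array([ 0.656 , -0.1438,  0.108 ]))]
crank_axis top [(0.74, array([ 0.6549, -0.1412,  0.1053]))]
18.15 [ 0.4246 -0.2653  0.2556] 0.02534884463174073
```

View pics/s11.png

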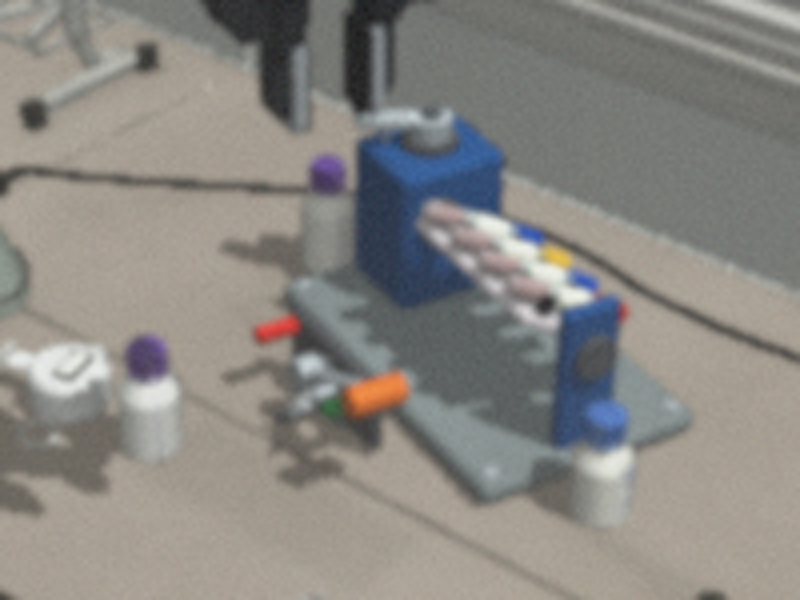

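View pics/t11.png

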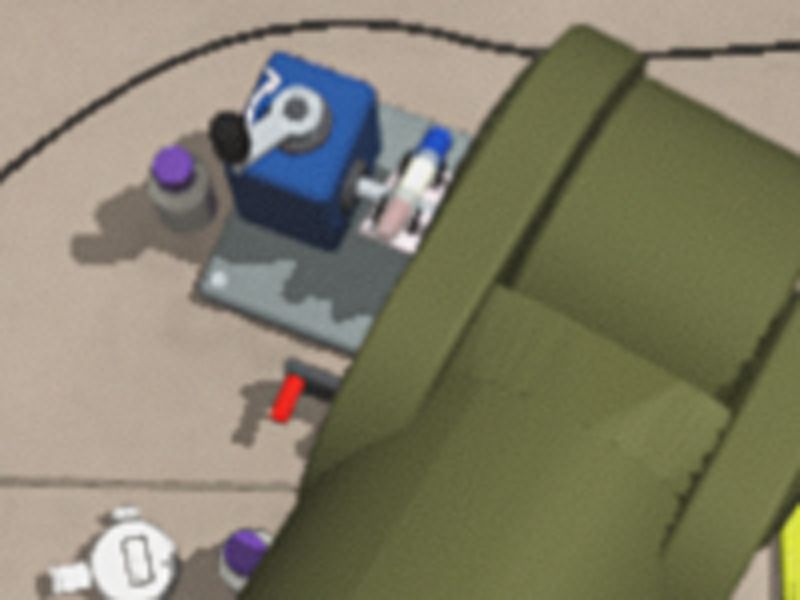

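```bash
python3 - <<'E'
from h import *
for z in (.1,.105,.11,.115,.12,.125,.13): print(z,((proj((.656,-.1425,z),"scene")-(180,130)+.4)*4).round(), ((proj((.656,-.1425,z),"top")-(170,100)+.4)*4).round())
for z in (.118,.136,.154): print(z,((proj((.6337,-.115,z),"scene")-(180,130)+.4)*4).round(), ((proj((.6337,-.115,z),"top")-(170,100)+.4)*4).round())
go([((.6337,-.115,.25),-50),((.6337,-.115,.128),-50)])
E
```

```text
0.1 [428. 143.] [294. 121.]
0.105 [428. 134.] [293. 118.]
0.11 [429. 126.] [292. 114.]
0.115 [429. 118.] [292. 110.]
0.12 [429. 110.] [291. 106.]
0.125 [429. 101.] [290. 102.]
0.13 [430.  93.] [289.  98.]
0.118 [362. 112.] [230. 152.]
0.136 [363.  82.] [225. 139.]
0.154 [363.  51.] [221. 125.]
(0.6337, -0.115, 0.25) -50 -> [0.2128, 0.145, 0.0055] [-0.0, 0.0, 30.0]
(0.6337, -0.115, 0.128) -50 -> [0.2128, 0.1451, 0.1275] [-0.0, 0.0, 30.0]
```

Request:
send_rows:
  steps:
    - [[0.04,0.027,0],[0,0,6],0]
    - [[0.08,0.055,0],[0,0,12],0]
    - [[0.12,0.083,0],[0,0,18],0]
    - [[0.16,0.11,0],[0,0,24],0]
    - [[0.195,0.135,0.005],[0,0,30],0]
    - [[0.211,0.146,0.03],[0,0,30],0]
    - [[0.211,0.146,0.055],[0,0,30],0]
    - [[0.211,0.146,0.07],[0,0,30],0]
    - [[0.211,0.146,0.07],[0,0,30],0]
    - [[0.211,0.146,0.07],[0,0,30],0]

```text
t: 19.4
tcp_pos: [0.6344, -0.1178, 0.187]
eef_rot: [2.952, 1.073, 0.003]
force: [0.4, -0.6, 0.2]
finger_gap: 0.0427
```

```bash
python3 - <<'E'
from h import *
crop("scene","s13",180,100);crop("top","t13",170,100)
s=ctrl.sense();print(s["t"],s["tcp_pos"].round(4),s["finger_gap"])
go([((.6337,-.117,.128),-50)])
E
```

```text
19.5 [ 0.6345 -0.1177  0.1873] 0.042425599610571546
(0.6337, -0.117, 0.128) -50 -> [-0.0003, -0.0012, 0.0593] [0.1, -0.1, -0.1]
```

View pics/s13.png

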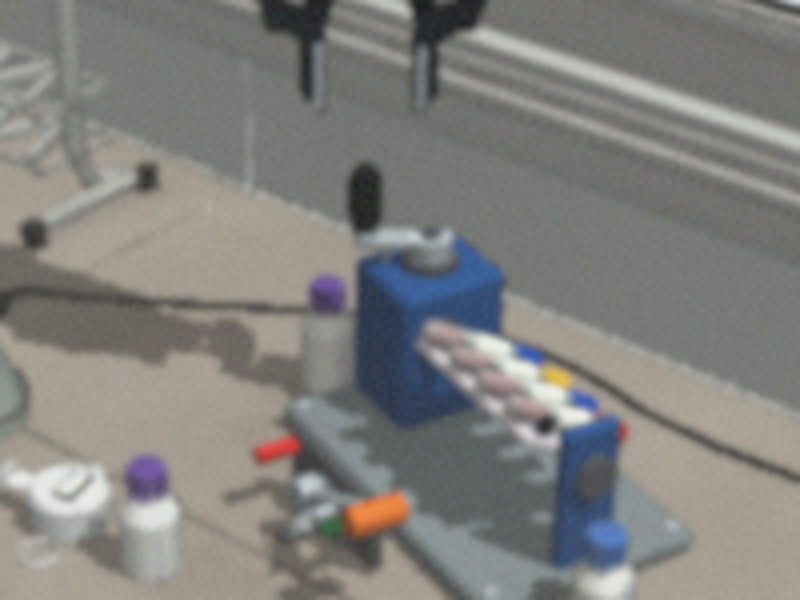

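View pics/t13.png

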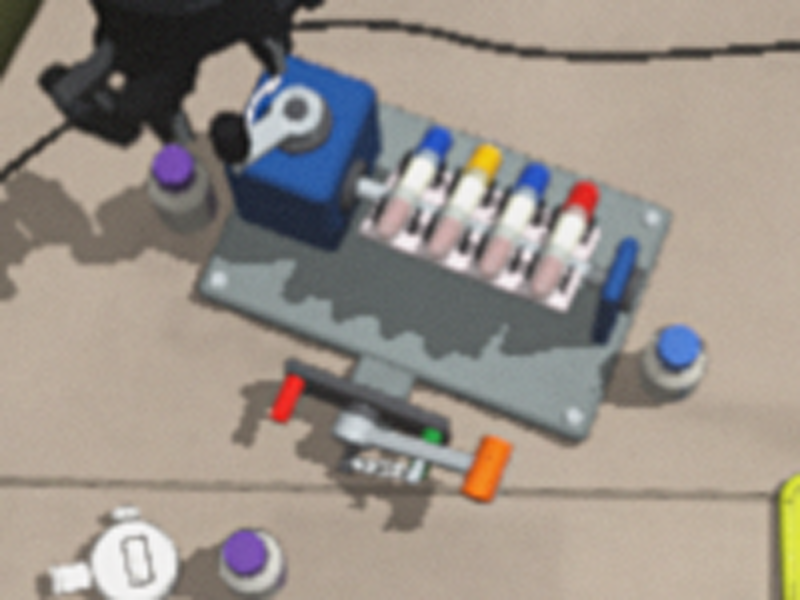

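Request:
send_rows:
  steps:
    - [[0,-0.0005,0.02],[0,0,0],0]
    - [[0,-0.0005,0.04],[0,0,0],0]
    - [[0,-0.0005,0.055],[0,0,0],0]
    - [[0,-0.0005,0.059],[0,0,0],0]
    - [[0,-0.0005,0.059],[0,0,0],0]
    - [[0,-0.0005,0.059],[0,0,0],0]

```text
t: 20.25
tcp_pos: [0.6342, -0.1171, 0.1276]
eef_rot: [2.952, 1.073, 0.002]
force: [-0.3, 0.5, -0.0]
finger_gap: 0.0429
```

```bash
python3 - <<'E'
from h import *
crop("scene","s14",180,100);crop("top","t14",170,100)
s=ctrl.sense();print(s["t"],s["tcp_pos"].round(4),s["force"])
E
```

```text
20.35 [ 0.6342 -0.1171  0.1276] [-0.87773825 -0.17293511 -0.41485771]
```

View pics/s14.png

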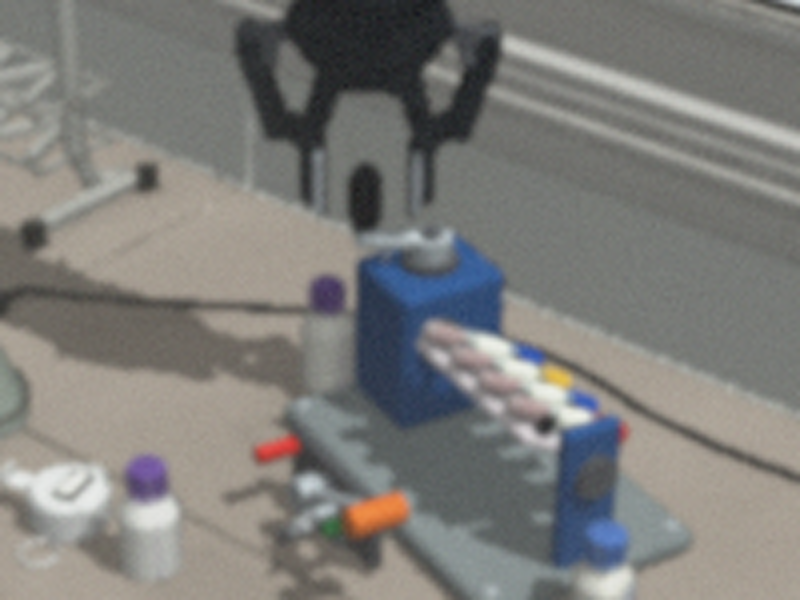

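View pics/t14.png

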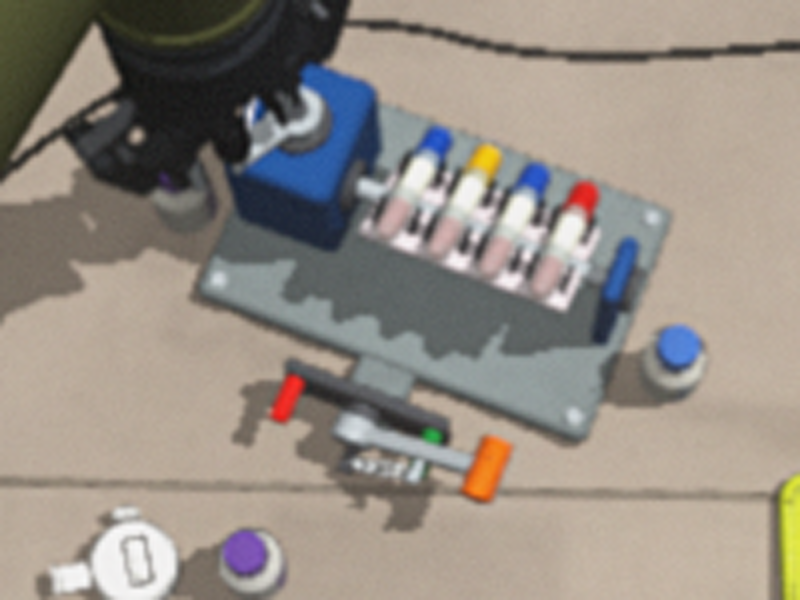

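Request:
send_rows:
  newtons: 20
  steps:
    - [[0,0,0],[0,0,0],-0.3]
    - [[0,0,0],[0,0,0],-0.45]
    - [[0,0,0],[0,0,0],-0.55]
    - [[0,0,0],[0,0,0],-0.65]
    - [[0,0,0],[0,0,0],-0.75]
    - [[0,0,0],[0,0,0],-0.75]

```text
t: 21.1
tcp_pos: [0.6336, -0.1167, 0.127]
eef_rot: [-2.952, -1.074, -0.0]
force: [-1.3, 0.7, 1.5]
finger_gap: 0.0174
```

```bash
python3 - <<'E'
from h import *
crop("scene","s15",180,100);crop("top","t15",170,100)
s=ctrl.sense();print(s["t"],s["tcp_pos"].round(4),s["force"],s["eef_rot"],s["finger_gap"])
E
```

```text
21.2 [ 0.6336 -0.1167  0.127 ] [-1.03377688  1.30009102  2.90181375] [-2.95190315e+00 -1.07386743e+00 -6.15597347e-05] 0.017410080772955007
```

View pics/s15.png

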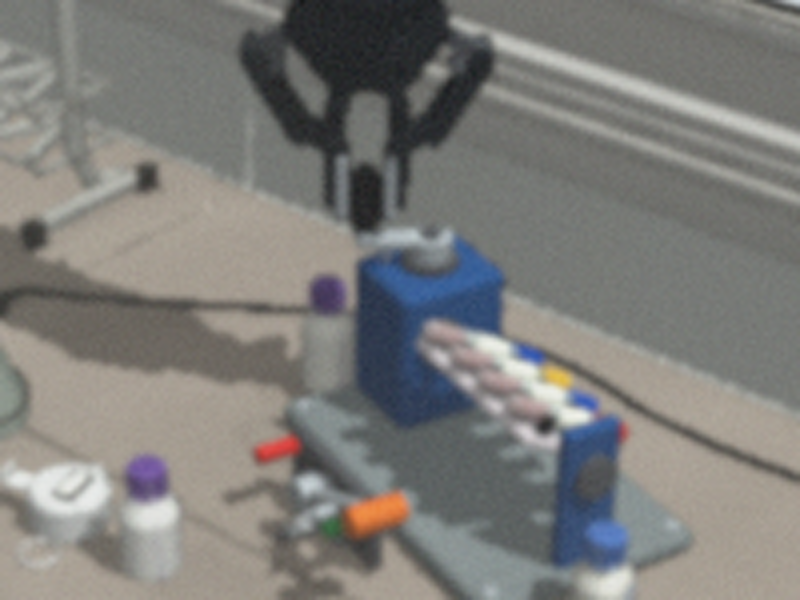

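View pics/t15.png

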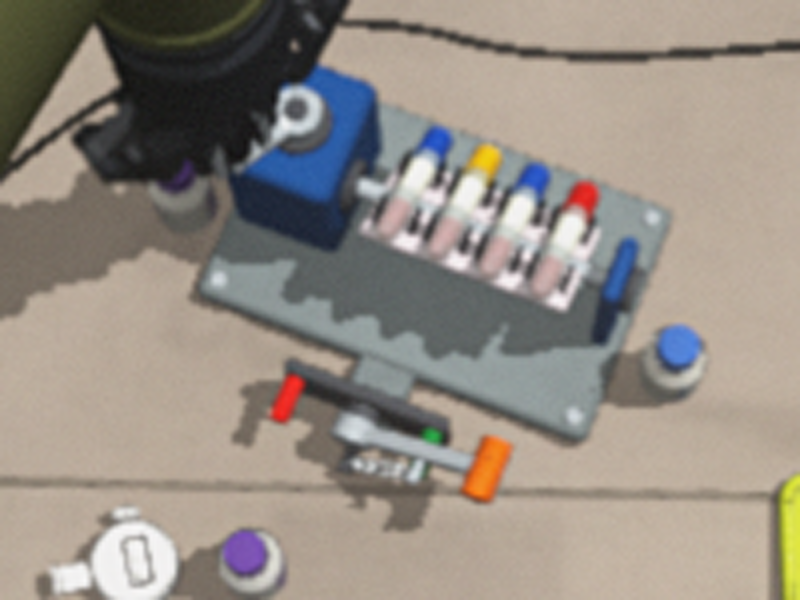

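Request:
send_rows:
  steps:
    - [[0.0054,0.0004,0],[0,0,0],-0.75]
    - [[0.0108,0.0017,0],[0,0,0],-0.75]
    - [[0.0206,0.0067,0],[0,0,0],-0.75]
    - [[0.0283,0.0144,0],[0,0,0],-0.75]
    - [[0.0333,0.0242,0],[0,0,0],-0.75]
    - [[0.035,0.035,0],[0,0,0],-0.75]
    - [[0.035,0.035,0],[0,0,0],-0.75]

```text
t: 22.08
tcp_pos: [0.6838, -0.1231, 0.1269]
eef_rot: [2.952, 1.071, 0.001]
force: [-0.6, -1.9, 3.0]
finger_gap: 0.0172
```

```bash
python3 - <<'E'
from h import *
crop("scene","s16",180,100);crop("top","t16",170,100)
s=ctrl.sense();print(s["t"],s["tcp_pos"].round(4),s["force"],R.from_rotvec(s["eef_rot"]).inv().apply(s["force"]),s["finger_gap"])
E
```

```text
22.175 [ 0.6831 -0.1222  0.1269] [-0.97335808 -2.0056576   2.66392849] [-2.03371392  0.91609778 -2.66296375] 0.016691799850736568
```

View pics/s16.png

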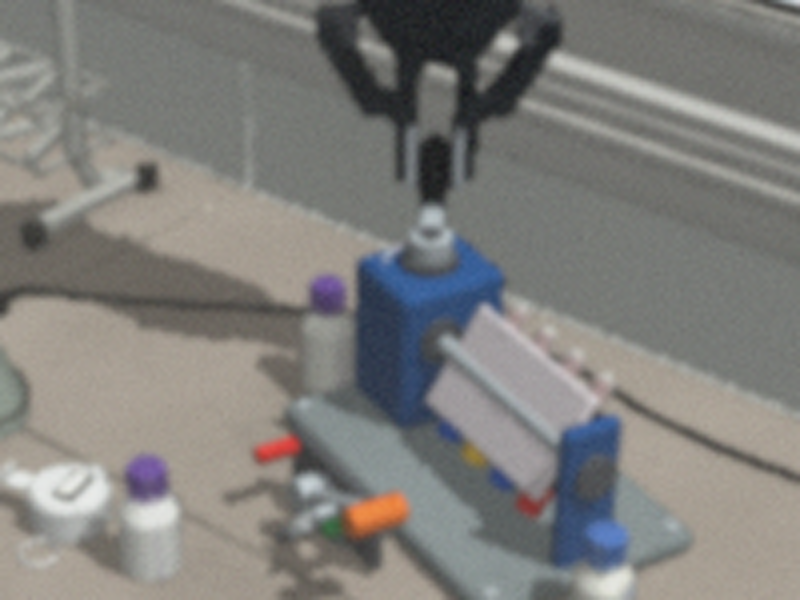

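View pics/t16.png

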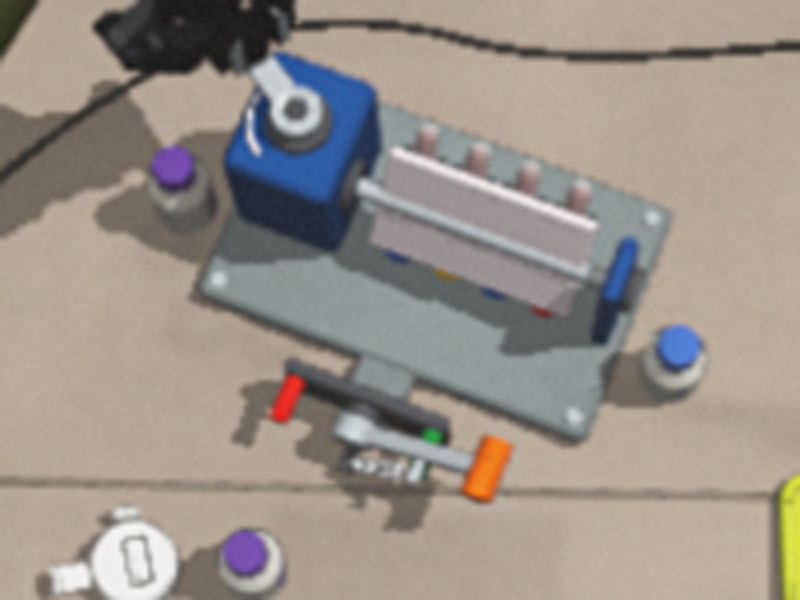

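Request:
send_rows:
  steps:
    - [[-0.0004,0.0054,0],[0,0,0],-0.75]
    - [[-0.0017,0.0108,0],[0,0,0],-0.75]
    - [[-0.0067,0.0206,0],[0,0,0],-0.75]
    - [[-0.0144,0.0283,0],[0,0,0],-0.75]
    - [[-0.0242,0.0333,0],[0,0,0],-0.75]
    - [[-0.035,0.035,0],[0,0,0],-0.75]
    - [[-0.0458,0.0333,0],[0,0,0],-0.75]
    - [[-0.0556,0.0283,0],[0,0,0],-0.75]
    - [[-0.0633,0.0206,0],[0,0,0],-0.75]
    - [[-0.0683,0.0108,0],[0,0,0],-0.75]
    - [[-0.07,0,0],[0,0,0],-0.75]
    - [[-0.0683,-0.0108,0],[0,0,0],-0.75]
    - [[-0.0633,-0.0206,0],[0,0,0],-0.75]
    - [[-0.0556,-0.0283,0],[0,0,0],-0.75]
    - [[-0.0458,-0.0333,0],[0,0,0],-0.75]
    - [[-0.035,-0.035,0],[0,0,0],-0.75]
    - [[-0.035,-0.035,0],[0,0,0],-0.75]
    - [[-0.035,-0.035,0],[0,0,0],-0.75]

```text
t: 24.42
tcp_pos: [0.6341, -0.1163, 0.1269]
eef_rot: [-2.952, -1.074, -0.001]
force: [0.2, 0.5, 4.1]
finger_gap: 0.017
```

```bash
python3 - <<'E'
from h import *
crop("scene","s17",180,100);crop("top","t17",170,100)
s=ctrl.sense();print(s["t"],s["tcp_pos"].round(4),s["force"],R.from_rotvec(s["eef_rot"]).inv().apply(s["force"]),s["finger_gap"])
E
```

```text
24.525 [ 0.6337 -0.1166  0.1269] [-0.34994579  1.45317877  3.90767524] [ 0.66740018 -1.3411562  -3.90640416] 0.016979653457106704
```

View pics/s17.png

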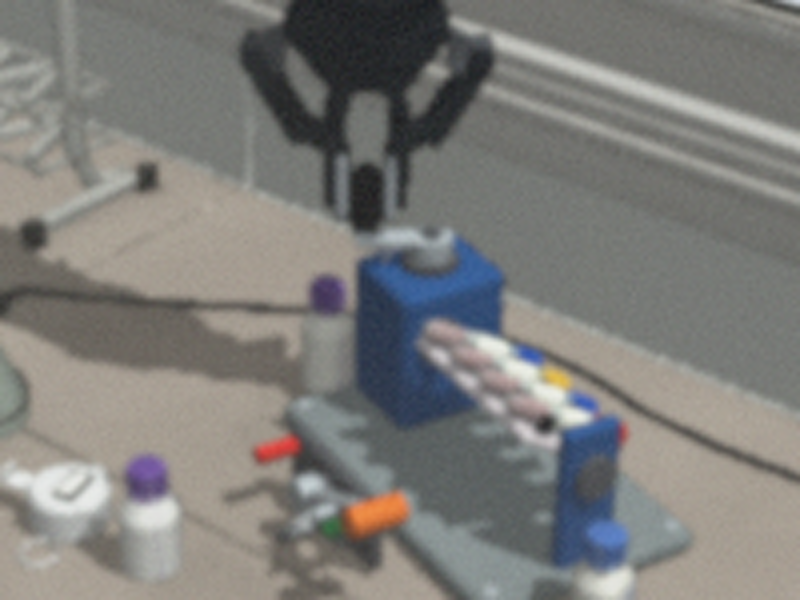

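View pics/t17.png

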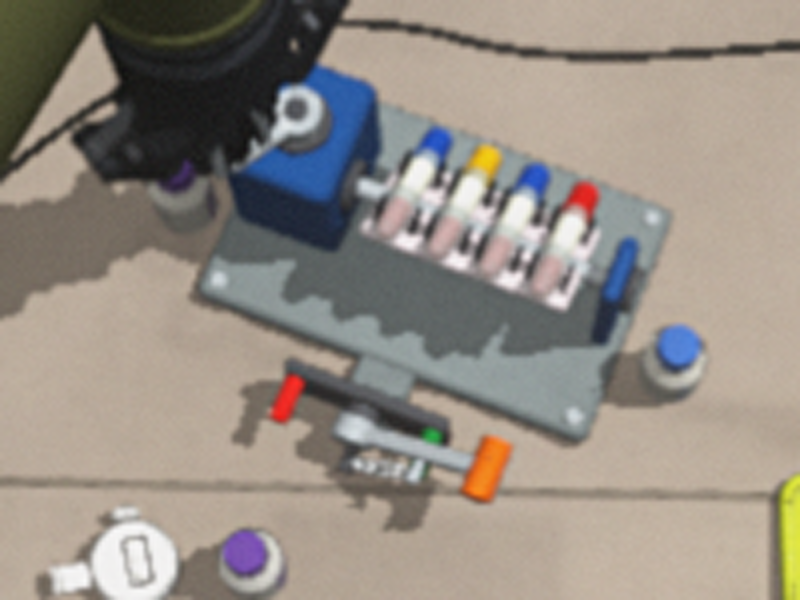

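One exact turn done; the handle looks as before. Second turn.

Request:
send_rows:
  steps:
    - [[0.0108,0.0017,0],[0,0,0],-0.75]
    - [[0.0206,0.0067,0],[0,0,0],-0.75]
    - [[0.0283,0.0144,0],[0,0,0],-0.75]
    - [[0.0333,0.0242,0],[0,0,0],-0.75]
    - [[0.035,0.035,0],[0,0,0],-0.75]
    - [[0.0333,0.0458,0],[0,0,0],-0.75]
    - [[0.0283,0.0556,0],[0,0,0],-0.75]
    - [[0.0206,0.0633,0],[0,0,0],-0.75]
    - [[0.0108,0.0683,0],[0,0,0],-0.75]
    - [[0,0.07,0],[0,0,0],-0.75]
    - [[-0.0108,0.0683,0],[0,0,0],-0.75]
    - [[-0.0206,0.0633,0],[0,0,0],-0.75]
    - [[-0.0283,0.0556,0],[0,0,0],-0.75]
    - [[-0.0333,0.0458,0],[0,0,0],-0.75]
    - [[-0.035,0.035,0],[0,0,0],-0.75]
    - [[-0.0333,0.0242,0],[0,0,0],-0.75]
    - [[-0.0283,0.0144,0],[0,0,0],-0.75]
    - [[-0.0206,0.0067,0],[0,0,0],-0.75]
    - [[-0.0108,0.0017,0],[0,0,0],-0.75]
    - [[0,0,0],[0,0,0],-0.75]

```text
t: 27.02
tcp_pos: [0.6342, -0.1161, 0.1269]
eef_rot: [2.952, 1.075, 0.0]
force: [1.4, -2.5, 3.1]
finger_gap: 0.0169
```

Request:
send_rows:
  steps:
    - [[0,0,0],[0,0,0],-0.75]
    - [[0,0,0],[0,0,0],-0.75]

```text
t: 27.28
tcp_pos: [0.634, -0.1163, 0.1269]
eef_rot: [-2.952, -1.074, -0.001]
force: [0.0, 0.5, 4.9]
finger_gap: 0.0169
```

```bash
python3 - <<'E'
from h import *
crop("scene","s18",180,100)
s=ctrl.sense();print(s["t"],s["tcp_pos"].round(4),s["force"],s["finger_gap"])
E
```

```text
27.325 [ 0.6338 -0.1165  0.1269] [-0.60172997  0.21070597  5.14918227] 0.01715929485152628
```

View pics/s18.png

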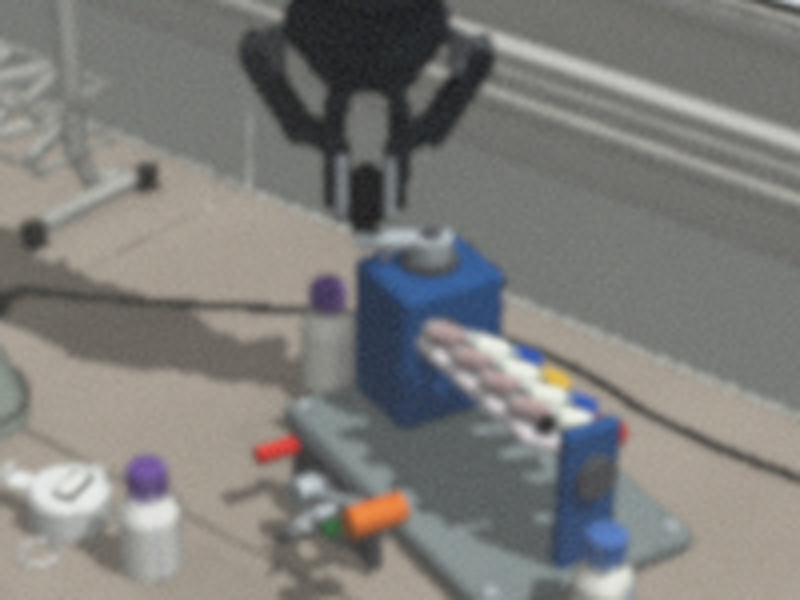

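Two turns. Third.

Request:
send_rows:
  steps:
    - [[0.0108,0.0017,0],[0,0,0],-0.75]
    - [[0.0206,0.0067,0],[0,0,0],-0.75]
    - [[0.0283,0.0144,0],[0,0,0],-0.75]
    - [[0.0333,0.0242,0],[0,0,0],-0.75]
    - [[0.035,0.035,0],[0,0,0],-0.75]
    - [[0.0333,0.0458,0],[0,0,0],-0.75]
    - [[0.0283,0.0556,0],[0,0,0],-0.75]
    - [[0.0206,0.0633,0],[0,0,0],-0.75]
    - [[0.0108,0.0683,0],[0,0,0],-0.75]
    - [[0,0.07,0],[0,0,0],-0.75]
    - [[-0.0108,0.0683,0],[0,0,0],-0.75]
    - [[-0.0206,0.0633,0],[0,0,0],-0.75]
    - [[-0.0283,0.0556,0],[0,0,0],-0.75]
    - [[-0.0333,0.0458,0],[0,0,0],-0.75]
    - [[-0.035,0.035,0],[0,0,0],-0.75]
    - [[-0.0333,0.0242,0],[0,0,0],-0.75]
    - [[-0.0283,0.0144,0],[0,0,0],-0.75]
    - [[-0.0206,0.0067,0],[0,0,0],-0.75]
    - [[-0.0108,0.0017,0],[0,0,0],-0.75]
    - [[0,0,0],[0,0,0],-0.75]

```text
t: 29.82
tcp_pos: [0.634, -0.1161, 0.1268]
eef_rot: [2.952, 1.075, -0.0]
force: [1.4, -2.8, 3.5]
finger_gap: 0.0172
```

Request:
send_rows:
  steps:
    - [[0,0,0],[0,0,0],-0.75]
    - [[0,0,0],[0,0,0],-0.75]
    - [[0,0,0],[0,0,0],-0.75]

```text
t: 30.2
tcp_pos: [0.6336, -0.1166, 0.1269]
eef_rot: [-2.952, -1.073, -0.0]
force: [0.9, -0.2, 4.6]
finger_gap: 0.0174
```

```bash
python3 - <<'E'
from h import *
crop("scene","s19",180,100);crop("top","t19",170,100)
s=ctrl.sense();print(s["t"],s["tcp_pos"].round(4),s["force"],s["finger_gap"])
E
```

```text
30.3 [ 0.6335 -0.1166  0.1269] [1.03114549 0.49061984 5.18079734] 0.016973990669463816
```

View pics/t19.png

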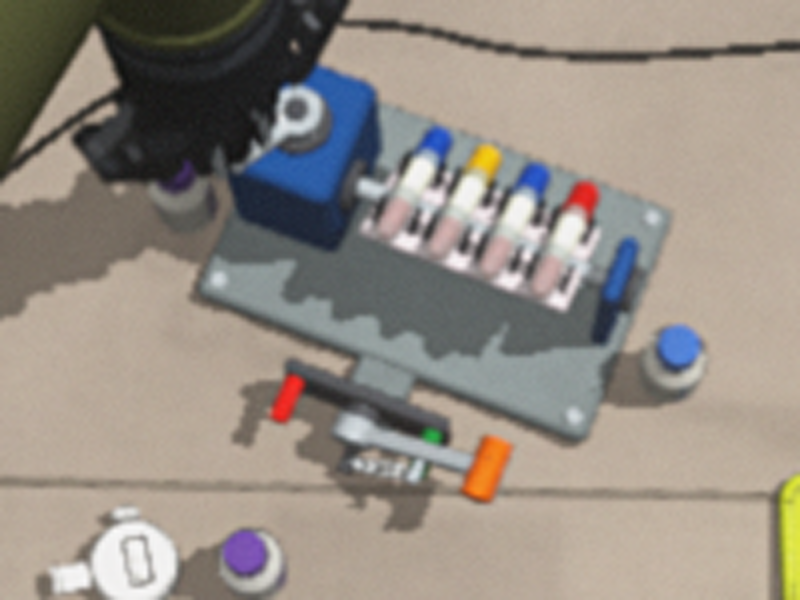

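View pics/s19.png

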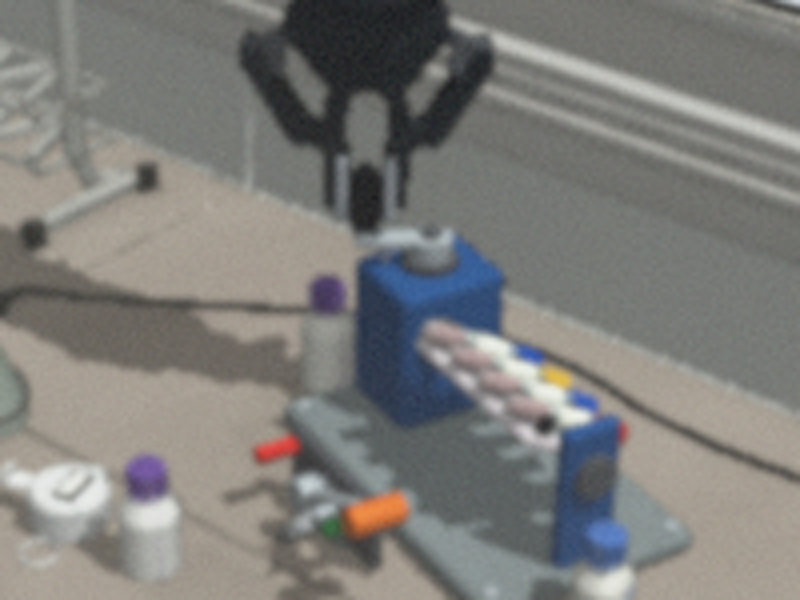

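Same as the start. Release and rise straight up.

Request:
send_rows:
  steps:
    - [[0,0,0],[0,0,0],-0.5]
    - [[0,0,0],[0,0,0],-0.35]
    - [[0,0,0],[0,0,0],-0.2]
    - [[0,0,0],[0,0,0],0]
    - [[0,0,0],[0,0,0],0]
    - [[0,0,0],[0,0,0],0]
    - [[0,0,-0.02],[0,0,0],0]
    - [[0,0,-0.05],[0,0,0],0]
    - [[0,0,-0.09],[0,0,0],0]
    - [[-0.02,-0.02,-0.12],[0,0,0],0]
    - [[-0.06,-0.06,-0.14],[0,0,0],0]
    - [[-0.1,-0.1,-0.14],[0,0,0],0]
    - [[-0.14,-0.11,-0.14],[0,0,0],0]
    - [[-0.14,-0.11,-0.14],[0,0,0],0]
    - [[-0.14,-0.11,-0.14],[0,0,0],0]

```text
t: 32.17
tcp_pos: [0.4564, -0.1226, 0.2681]
eef_rot: [2.952, 1.073, 0.005]
force: [0.9, 0.3, 0.0]
finger_gap: 0.0426
```

```bash
python3 - <<'E'
from h import *
crop("scene","s20",180,100);crop("top","t20",170,100)
s=ctrl.sense();print(s["t"],s["tcp_pos"].round(4),s["force"],s["finger_gap"])
for t in ("crank_handle","brown_bottle","vial_front","vial_right","stand_tip"): print(t,mk(t,"scene"))
a=cv2.imread("pics/top0.png")[115:150,215:260];b=cv2.imread("pics/t20_f.png")[115:150,215:260]
c=cv2.imread("pics/scene0.png")[135:175,260:300];d=cv2.imread("pics/s20_f.png")[135:175,260:300]
print(np.abs(a.astype(int)-b).mean(),np.abs(c.astype(int)-d).mean())
cv2.imwrite("pics/cmp.png",np.vstack([cv2.resize(np.hstack([a,b]),(720,280)),cv2.resize(np.hstack([c,d]),(720,300))]))
E
```

```text
32.275 [ 0.4565 -0.1223  0.2673] [ 0.4112509   0.54115584 -0.14446095] 0.042592041544436667
crank_handle [(0.83, array([ 0.6354, -0.112 ,  0.1359]))]
brown_bottle [(0.98, array([ 0.4731, -0.434 ,  0.0094]))]
vial_front [(0.8, array([ 0.4582, -0.1184,  0.0037])), (0.47, array([ 0.6557, -0.1439,  0.1068]))]
vial_right [(0.73, array([ 0.5641, -0.3202,  0.0013]))]
stand_tip [(0.72, array([ 0.5008, -0.2328,  0.0597])), (0.49, array([ 0.3641, -0.2569,  0.0045]))]
24.152804232804232 2.46125
```

View pics/cmp.png

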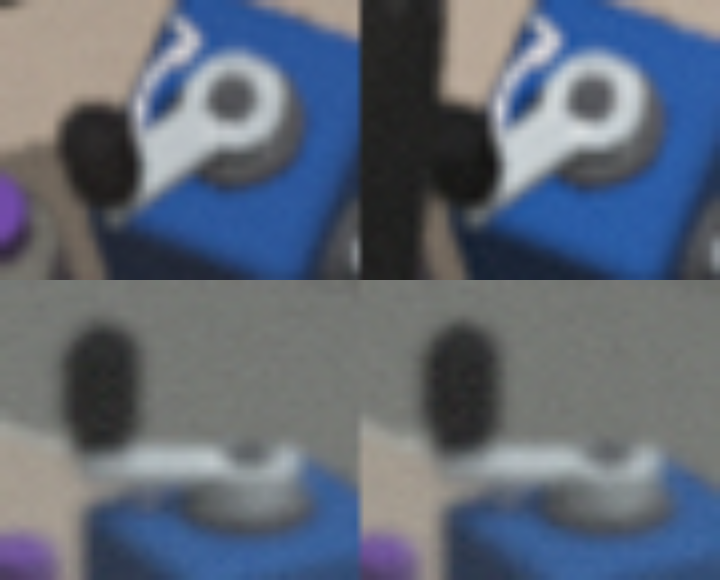

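View pics/s20_f.png

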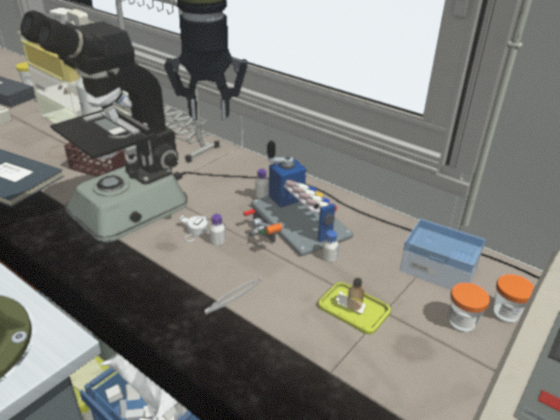

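```bash
python3 -c "
from workcell import ctrl
print(ctrl.sign_off())"
```

```text
the job is handed in; nothing more can be done
None
```

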